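# Swap the wrong cartridge in a sprung carrier

### The job

One of the four sample cartridges in the grey carrier is too short and sits loose: first take it out and leave it in the white returns tray. Then take the one full-length cartridge from the stock rack by its ends, lay it flat on the black rubber pad and let go, take it again across its middle, push back the sprung plate of the empty bay with it and set it fully home between spring and stop. Leave the other cartridges and the things standing around where they are.

Things in the scene. Friction and masses are not known exactly. Their poses are not given: they have to be found in the camera images.
- carrier: The kit: a grey carrier, plate 120 x 214 x 8 mm flat on the bench, with four bays side by side along its y, 54 mm apart, each for a cartridge lying along the carrier's x on the plate. A bay has a fixed stop at -x, a sprung plate at +x and low guides. 30 mm between neighbouring cartridges. Origin: on the bench, under the middle of the bays.
- bay0 (a point): Centre of a 60 mm cartridge seated in bay 0, 11 mm above the carrier plate; axes as the carrier's; it lies at y = -81 mm of the carrier. Fixed stop: face 30 mm towards -x, 16 mm high. Flared guides 14 mm high stand beside the cartridge's ends (16 to 26 mm off the middle) with 2 mm side play; its middle is open to the fingers.
- spring0 (a joint): Sprung steel plate of bay 0, 24 mm wide, top 45 mm above the carrier plate, m: 0 pushed right back (67.5 mm to the fixed stop), 0.0075 with a 60 mm cartridge seated, 0.012 fully out (55.5 mm). Pushes to -x with 3.6 N (out) to 6 N (back). A 60 mm cartridge must press it back, held 18 to 22 mm above the plate, before its other end can go down behind the stop.
- bay1 (a point): Centre of a 60 mm cartridge seated in bay 1, 11 mm above the carrier plate; axes as the carrier's; it lies at y = -27 mm of the carrier. Fixed stop: face 30 mm towards -x, 16 mm high. Flared guides 14 mm high stand beside the cartridge's ends (16 to 26 mm off the middle) with 2 mm side play; its middle is open to the fingers.
- spring1 (a joint): Sprung steel plate of bay 1, 24 mm wide, top 45 mm above the carrier plate, m: 0 pushed right back (67.5 mm to the fixed stop), 0.0075 with a 60 mm cartridge seated, 0.012 fully out (55.5 mm). Pushes to -x with 3.6 N (out) to 6 N (back). A 60 mm cartridge must press it back, held 18 to 22 mm above the plate, before its other end can go down behind the stop.
- bay2 (a point): Centre of a 60 mm cartridge seated in bay 2, 11 mm above the carrier plate; axes as the carrier's; it lies at y = 27 mm of the carrier. Fixed stop: face 30 mm towards -x, 16 mm high. Flared guides 14 mm high stand beside the cartridge's ends (16 to 26 mm off the middle) with 2 mm side play; its middle is open to the fingers.
- spring2 (a joint): Sprung steel plate of bay 2, 24 mm wide, top 45 mm above the carrier plate, m: 0 pushed right back (67.5 mm to the fixed stop), 0.0075 with a 60 mm cartridge seated, 0.012 fully out (55.5 mm). Pushes to -x with 3.6 N (out) to 6 N (back). A 60 mm cartridge must press it back, held 18 to 22 mm above the plate, before its other end can go down behind the stop.
- bay3 (a point): Centre of a 60 mm cartridge seated in bay 3, 11 mm above the carrier plate; axes as the carrier's; it lies at y = 81 mm of the carrier. Fixed stop: face 30 mm towards -x, 16 mm high. Flared guides 14 mm high stand beside the cartridge's ends (16 to 26 mm off the middle) with 2 mm side play; its middle is open to the fingers.
- spring3 (a joint): Sprung steel plate of bay 3, 24 mm wide, top 45 mm above the carrier plate, m: 0 pushed right back (67.5 mm to the fixed stop), 0.0075 with a 60 mm cartridge seated, 0.012 fully out (55.5 mm). Pushes to -x with 3.6 N (out) to 6 N (back). A 60 mm cartridge must press it back, held 18 to 22 mm above the plate, before its other end can go down behind the stop.
- odd_center (a point): The wrong part of the kit, loose in one of the four bays. Too-short white plastic cartridge with metal ends, a plain box 24 mm wide, 22 mm high and 46 mm long. Site at its centre, 11 mm above its underside; x along its length, y across, z up.
- kit_a_center (a point): Held by its spring in one of the other bays, to be left alone. Right-length white plastic cartridge with metal ends, a plain box 24 mm wide, 22 mm high and 60 mm long, the same both ways round. Site at its centre, 11 mm above its underside; x along its length, y across, z up.
- kit_b_center (a point): Held by its spring in one of the other bays, to be left alone. Right-length white plastic cartridge with metal ends, a plain box 24 mm wide, 22 mm high and 60 mm long, the same both ways round. Site at its centre, 11 mm above its underside; x along its length, y across, z up.
- kit_c_center (a point): Held by its spring in one of the other bays, to be left alone. Right-length white plastic cartridge with metal ends, a plain box 24 mm wide, 22 mm high and 60 mm long, the same both ways round. Site at its centre, 11 mm above its underside; x along its length, y across, z up.
- new_center (a point): The correct replacement, in one of the three stock troughs. Mass 50 to 110 g. Right-length white plastic cartridge with metal ends, a plain box 24 mm wide, 22 mm high and 60 mm long, the same both ways round. Site at its centre, 11 mm above its underside; x along its length, y across, z up.
- short_a_center (a point): Another too-short one in the stock, to be left alone. Too-short white plastic cartridge with metal ends, a plain box 24 mm wide, 22 mm high and 46 mm long. Site at its centre, 11 mm above its underside; x along its length, y across, z up.
- short_b_center (a point): Another too-short one in the stock, to be left alone. Too-short white plastic cartridge with metal ends, a plain box 24 mm wide, 22 mm high and 46 mm long. Site at its centre, 11 mm above its underside; x along its length, y across, z up.
- stock: Stock rack, steel plate 120 x 132 x 8 mm (top 8 mm above the bench) with three troughs along its x, 42 mm apart in y. Each trough has two walls 44 mm long and 40 mm high (above the plate) close beside the cartridge and no ends: a 60 mm cartridge sticks out 8 mm at both ends and is taken by its two ends, 60 mm apart. Origin: on the bench, under the middle.
- pad: Black rubber pad fixed on the bench, 120 x 120 x 4 mm. Origin: centre of its underside; top 4 mm above the bench.
- returns: White open returns tray fixed on the bench, 130 mm (x) by 120 mm (y), walls 4 mm thick and 22 mm high, floor about 4 mm thick. Origin: centre of its underside.
- bottle: Bystander: closed white bottle, 56 mm across, 130 mm high. Origin: centre of its underside.
- beaker: Bystander: glass beaker, 70 mm across, 85 mm high. Origin: centre of its underside.
- jar: Bystander: squat amber jar, 54 mm across, 55 mm high. Origin: centre of its underside.
Not all that is in view belongs to the job. What is shaped like the part that bears odd_center but purple is not meant.

How it is judged (in metres and radians):
On the way, in this order (a step that is already met when the one before it is completed fails the run):
1. the short cartridge from the carrier lies in the returns tray, let go (x of odd_center in the frame of returns between -0.055 and 0.055 m and y of odd_center in the frame of returns between -0.05 and 0.05 m and height (world z) of odd_center below 0.024 m and contact force between the fingers and odd below 0.1 N), for 0.2 s.
2. the full-length stock cartridge lies flat on the pad, let go (x of new_center in the frame of pad between -0.058 and 0.058 m and y of new_center in the frame of pad between -0.058 and 0.058 m and height (world z) of new_center below 0.0175 m and angle between new_center's own z axis and vertical below 0.15 rad and contact force between the fingers and new below 0.1 N), for 0.2 s.
At the end, for the whole second after the job is handed in: The full-length stock cartridge sits released and at rest in the bay that held the short one: centre within 4 mm (3 mm in height) of seated, within 0.1 rad of the bay, level within 0.08 rad, spring plate at 5.5 to 9.5 mm; the short one lies let go in the returns tray (all of step 1 and ((horizontal distance between new_center and bay0 below 0.004 m and z of new_center in the frame of bay0 between -0.003 and 0.003 m and value of joint spring0 between 0.0055 and 0.0095 m) or (horizontal distance between new_center and bay1 below 0.004 m and z of new_center in the frame of bay1 between -0.003 and 0.003 m and value of joint spring1 between 0.0055 and 0.0095 m) or (horizontal distance between new_center and bay2 below 0.004 m and z of new_center in the frame of bay2 between -0.003 and 0.003 m and value of joint spring2 between 0.0055 and 0.0095 m) or (horizontal distance between new_center and bay3 below 0.004 m and z of new_center in the frame of bay3 between -0.003 and 0.003 m and value of joint spring3 between 0.0055 and 0.0095 m)) and angle between the x axis of new_center and the x axis of carrier, either way round below 0.1 rad and angle between new_center's own z axis and vertical below 0.08 rad and linear speed of new below 0.02 m/s and contact force between the fingers and new below 0.1 N); the robot touches nothing.
It fails at once if another cartridge of the kit moved by more than 10 mm (distance of any of kit_a_center, kit_b_center, kit_c_center from where it was at the start of the episode above 0.01 m).
It fails at once if a short cartridge of the stock moved by more than 20 mm (distance of any of short_a_center, short_b_center from where it was at the start of the episode above 0.02 m).
It fails at once if a bystander moved by more than 30 mm or tipped (distance of any of bottle, beaker, jar from where it was at the start of the episode above 0.03 m or angle between any of bottle, beaker, jar's own z axis and vertical above 0.5 rad).
It also fails if it takes over 72 s, if anything falls off the work surface, if the arm or the gripper's body presses on something with over 40 N, if the wrist force passes 120 N, or if a joint passes its speed limit or range.

### The arm

A 6-joint arm with a two-finger parallel gripper is mounted at the origin on the work surface. World frame = base frame: x ahead of the robot, y to its left, z up, the work surface at z = 0. Lengths are in mm, angles in rad, forces in N, time in s.
With the tool pointing down it reaches from about 350 to 775 mm from the base axis. Payload 7.3 kg.
Tool frame: the origin (TCP) lies at the centre of the arm's flange, where the gripper is bolted on; the fingertips stand 178 mm ahead of it and the grasp point (between the pads) lies 159 mm ahead of it; z points along the fingers, y is the direction in which the jaws open and shut (so a half turn about z gives the same grasp; the last joint's range is limited). The gripper opens to 92 mm and grips with 3 to 60 N. Pads are 19 mm wide; open, the fingers measure 130 mm over their backs; the gripper's body (75 mm by 190 mm) begins 47 mm behind the grasp point.
Start: joints at [1.085, 0.342, 1.524, -0, 1.275, -0.146], TCP at [174.96, 494.992, 404.741] pointing down, gripper open.
Joint ranges: [-2.53, 2.53], [-0.77, 2.02], [0.04, 2.7], [-1, 4.14], [0.28, 2.66], [-3.11, 3.11]. Speed limits (rad/s): [2.57, 2.57, 3.14, 3.14, 3.14, 3.14].

### API

Orientations are given as [roll, pitch, yaw] about the fixed x, y, z axes, in that order (R = Rz(yaw) Ry(pitch) Rx(roll)).
In Python, from plant import status, viewer, ticket gives the robot as it stands.
- The arm moves only by the tool play_rows, never from a script. Its argument "commands" is a list of rows, each an object with "offset": the shift along the tool's x, y, z in m, a list of three; "twist": the turn about the tool's z in degrees. A call has 1 to 5 rows; each row shifts and turns the commanded pose from where the row before left it, along the tool's axes as they then stand; what a row does not reach is not made up. A row lasts 1/10 s, in which the tool goes at most 50 mm and 8.59 degrees, less where a joint would pass 70% of its speed; a pose out of reach is approached as far as the arm can. A call with a gripper value outside its range is refused whole. "jaw" is the closure in counts, from 0 (fully open) to 255 (shut), set as the call begins (left out, the last holds). The fingers move at their own pace and stop on an object; the grip force is fixed at half the most. Time passes only in rows, so rows that do not move let the fingers close. It gives the time, the measured TCP pose, the force and the opening at its end, in the units of the state.
- status.get_obs(): the state, without advancing time (a new reading comes with each control period).
- viewer.capture(name): name is "side" or "top"; returns the picture (480x640x3 uint8, red, green, blue); there is no depth.
- viewer.camera_params(name): a dict with "fov_y" (degrees; the focal length in pixels is half the picture's height over the tangent of half this angle, whatever the lens; pixels are square), "cx", "cy" (the principal point, pixels), "D" ([k1, k2, p1, p2, k3] as OpenCV has them; the pictures are not rectified), "rvec" (rotation vector, rad) and "tvec" (3), from world to camera coordinates, as OpenCV has them. Camera axes: x right, y down, z forward; pixel columns grow to the right and rows downward; lengths in mm; the calibration is good to about 2 mm. A picture is of the moment at which its call begins. camera_params takes no time and is no camera call.
- ticket.close_job(): hands the job in, once; it reports no verdict.
The state is a dict: "time": time; "joint_positions": joint angles; "dq": joint speeds; "tau": joint torques, N m; "tool_pos": TCP position; "tcp_rot": TCP orientation; "contact_force": force on the tool from outside, world axes, zero at the start; "moment": the same for the moment, N m; "grip_width": finger opening in mm.
Only numpy, scipy, OpenCV 4.12 (cv2) and the standard library are available. Lean on these libraries where they do the work, as an engineer would, in place of code of your own. Each camera call takes 0.05 s, during which the arm holds its last target.

## Working session

There is one attempt and no reset: what is moved stays moved. The work goes in short steps, Python scripts to look and compute and a tool call to move; the robot and the scene stay as the last step left them, time stands still between calls to the robot, and variables do not carry over. Pictures are saved under pics/ and viewed, and the job is handed in when it is done.

Besides the shell and the picture viewer there is one more tool, called after ">>>" as name([rows], argument=value, ...), one row to a line, values as JSON. play_rows: Moves the arm, as the interface text tells. Its arguments: {"type":"object","properties":{"commands":{"type":"array"},"jaw":{"type":"number"}},"required":["commands"]}

```bash
ls; mkdir -p pics; python3 - <<'E'
from plant import status, viewer
import cv2
print(status.get_obs())
for n in("top","side"):
    print(n,viewer.camera_params(n))
    cv2.imwrite(f"pics/{n}0.png",cv2.cvtColor(viewer.capture(n),cv2.COLOR_RGB2BGR))
E
```

```text
pics
{'time': 0.0, 'joint_positions': array([ 1.08498018e+00,  3.42735424e-01,  1.52500259e+00, -4.08123951e-06,
        1.27536652e+00, -1.46009441e-01]), 'dq': array([ 0.00034917,  0.00032299,  0.00188771,  0.00012559, -0.001295  ,
        0.00082053]), 'tau': array([ 5.08998983e-04, -4.31231582e+01, -2.44217920e+01,  7.17360084e-02,
        5.59050974e-02, -1.51957056e-04]), 'tool_pos': array([174.91050922, 494.874351  , 404.04318815]), 'tcp_rot': array([-3.14009630e+00, -2.16103393e-04,  2.80178698e+00]), 'contact_force': array([-0.908549  ,  0.45435997,  0.09469313]), 'moment': array([-0.00510487, -0.02504787, -0.03707153]), 'grip_width': 91.83998037762834}
top {'fov_y': 57.28787302793025, 'cx': 321.31842578042347, 'cy': 229.03572731038807, 'D': array([0.03708086, 0.        , 0.        , 0.        , 0.        ]), 'rvec': array([ 2.16854433, -2.11092942,  0.17620743]), 'tvec': array([  8.41996427, 577.22575751, 742.78417263])}
side {'fov_y': 42.161263595656116, 'cx': 320.6130659276627, 'cy': 238.9462510112044, 'D': array([-0.16740968,  0.        ,  0.        ,  0.        ,  0.        ]), 'rvec': array([ 2.45180296, -0.04116869,  0.01165121]), 'tvec': array([-577.92936429,   47.72681782, 1111.71827178])}
```

View pics/top0.png

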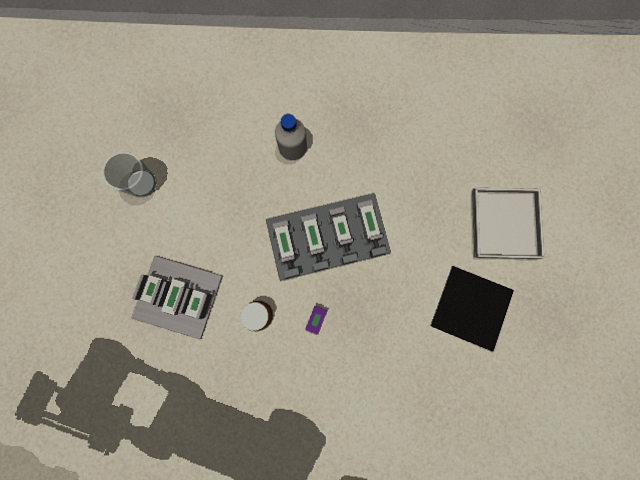

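View pics/side0.png

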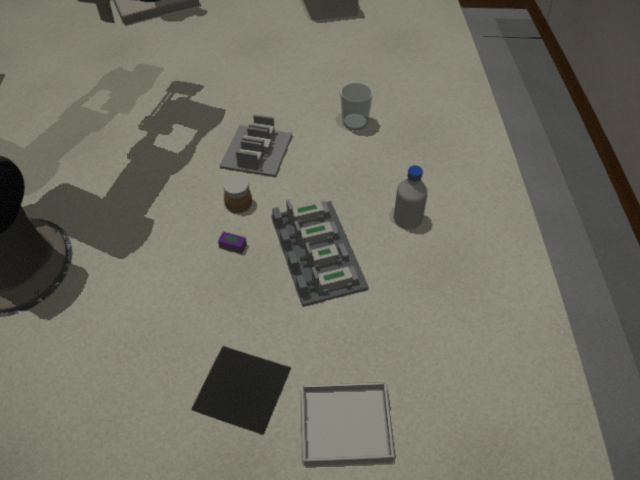

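The top view shows the carrier's four cartridges at about (285,241), (313,234), (342,228) and (371,220). The one at (342,228) looks shortest. The stock troughs are at about (151,289), (174,294) and (196,302), and the middle one looks longest. I'll enlarge both areas to check.

```bash
cat > h.py <<'E'
import numpy as np, cv2
from plant import status, viewer
P={n:viewer.camera_params(n) for n in("top","side")}
def K(n):
    p=P[n]; f=240/np.tan(np.radians(p["fov_y"])/2)
    return np.array([[f,0,p["cx"]],[0,f,p["cy"]],[0,0,1.]])
def ray(n,uv):
    p=P[n]; R=cv2.Rodrigues(p["rvec"])[0]
    x=cv2.undistortPoints(np.array(uv,float).reshape(-1,1,2),K(n),p["D"]).reshape(-1,2)
    d=np.c_[x,np.ones(len(x))]@R
    return -R.T@p["tvec"],d
def onz(n,uv,z):
    c,d=ray(n,uv); return c+d*((z-c[2])/d[:,2])[:,None]
def proj(n,X):
    p=P[n]; return cv2.projectPoints(np.array(X,float).reshape(-1,1,3),p["rvec"],p["tvec"],K(n),p["D"])[0].reshape(-1,2)
def snap(n,name=None):
    im=cv2.cvtColor(viewer.capture(n),cv2.COLOR_RGB2BGR)
    if name: cv2.imwrite("pics/"+name,im)
    return im
E
python3 - <<'E'
from h import *
t=cv2.imread("pics/top0.png")
for n in P: print(n,ray(n,[[320,240]])[0])
a=cv2.resize(t[185:285,260:395],None,fx=5,fy=5,interpolation=cv2.INTER_CUBIC)
b=cv2.resize(t[250:345,125:230],None,fx=5,fy=5,interpolation=cv2.INTER_CUBIC)
cv2.imwrite("pics/c_car.png",a);cv2.imwrite("pics/c_st.png",b)
h=cv2.cvtColor(t,cv2.COLOR_BGR2HSV)
m=cv2.inRange(h,(40,80,40),(85,255,255))
for c in cv2.findContours(m,0,2)[0]:
    if cv2.contourArea(c)>8:
        r=cv2.minAreaRect(c); print(np.round(r[0],1),np.round(r[1],1),onz("top",[r[0]],30).round(1), cv2.contourArea(c))
for nm,lo,hi,z in(("pad",(0,0,0),(180,255,30),4),):
    m=cv2.inRange(h,lo,hi)[240:370,420:530]
    c=max(cv2.findContours(m,0,2)[0],key=cv2.contourArea); 
    bx=cv2.boxPoints(cv2.minAreaRect(c))+[420,240]
    w=onz("top",bx,z); print(nm,w.round(1),w.mean(0).round(1),np.linalg.norm(w[0]-w[1]),np.linalg.norm(w[1]-w[2]))
bx=[[475,189],[540,189],[541,257],[476,257]]
print("tray",onz("top",bx,22).round(1))
E
```

```text
top [450.97274748  25.59125819 825.2014703 ]
side [ 557.66407322 -689.01517591  886.82951228]
[315.8 319.6] [ 5.1 11. ] [[416.7  29.4  30. ]] 43.5
[195.1 303.4] [ 4.7 12. ] [[439.8 244.3  30. ]] 46.0
[172.3 296.1] [ 5.7 20.2] [[451.5 285.4  30. ]] 91.0
[150.1 288.9] [ 5.1 12.3] [[463.3 325.6  30. ]] 49.0
[284. 242.] [17.9  4.9] [[553.6  91.3  30. ]] 71.0
[312.7 234.7] [18.2  4.9] [[568.5  39.4  30. ]] 71.0
[341.5 227.9] [10.2  5.1] [[582.6 -13.   30. ]] 39.0
[369.9 220.9] [17.7  5.1] [[597.  -64.9  30. ]] 71.0
pad [[ 407.  -178.4    4. ]
 [ 520.9 -222.4    4. ]
 [ 481.8 -336.2    4. ]
 [ 370.  -290.2    4. ]] [ 444.9 -256.8    4. ] 122.1390895688744 120.32581833238741
tray [[ 664.6 -262.1   22. ]
 [ 667.6 -382.4   22. ]
 [ 540.1 -377.6   22. ]
 [ 536.7 -260.2   22. ]]
```

View pics/c_car.png

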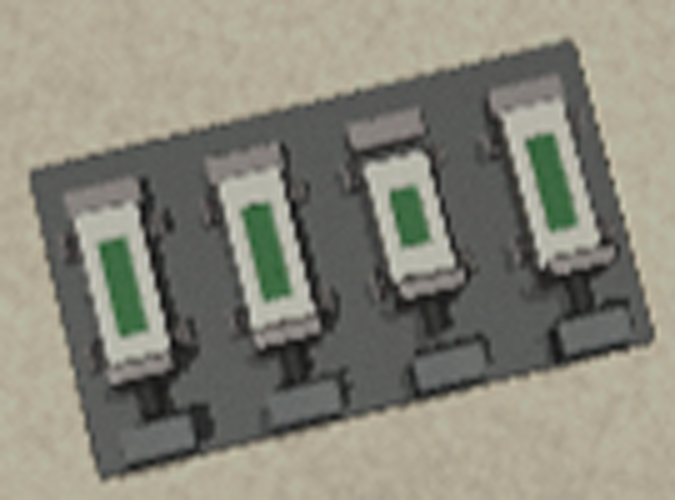

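View pics/c_st.png

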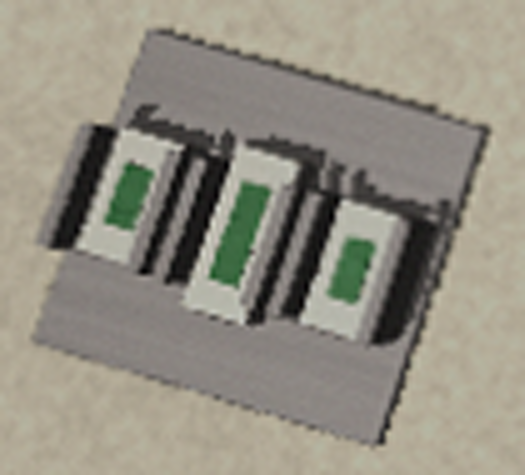

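The crops confirm it. In the carrier the bay at (342,228) holds the short one: its label is 10 px long against 18 px for the others, and its sprung plate is fully out. In the stock the middle trough, (172,296), holds the full-length one, with a 20 px label against 12 px. The purple block at (316,320) is the decoy. Next I'll check against the side view.

```bash
python3 - <<'E'
from h import *
def lab(n,f):
    t=cv2.imread(f); h=cv2.cvtColor(t,cv2.COLOR_BGR2HSV); m=cv2.inRange(h,(40,70,40),(85,255,255))
    o=[]
    for c in cv2.findContours(m,0,2)[0]:
        if cv2.contourArea(c)>6:
            M=cv2.moments(c); o.append([M["m10"]/M["m00"],M["m01"]/M["m00"],cv2.contourArea(c)])
    return np.array(o)
T=lab("top","pics/top0.png");S=lab("side","pics/side0.png")
for t in T:
    X=onz("top",[t[:2]],30)[0]
    print("top",t.round(1),X.round(1), np.degrees(0))
for s in S: print("side",s.round(1),onz("side",[s[:2]],30)[0].round(1))
# triangulate pairs
for t in T:
    for s in S:
        c1,d1=ray("top",[t[:2]]);c2,d2=ray("side",[s[:2]])
        A=np.c_[d1[0],-d2[0]];k,*_=np.linalg.lstsq(A,c2-c1,rcond=None)
        p=c1+k[0]*d1[0];q=c2+k[1]*d2[0]
        if np.linalg.norm(p-q)<6 and 0<p[2]<60: print("tri",((p+q)/2).round(1),(p-q).round(1))
# carrier plate corners, top crop /5 + (260,185)
for nm,c,z,o in(("car",[[30,172],[575,42],[652,342],[103,478]],8,(260,185)),("stock",[[155,32],[488,128],[380,442],[35,340]],8,(125,250))):
    w=onz("top",np.array(c)/5+np.array(o)-.4,z); print(nm,w.round(1).tolist(),w.mean(0).round(1),[round(float(np.linalg.norm(w[i]-w[i-1])),1) for i in range(4)])
for s,z in(([[385,385]],22),): pass
print("tray side",onz("side",[[302,386],[387,384],[394,461],[304,464]],22).round(1).tolist())
s=cv2.imread("pics/side0.png");cv2.imwrite("pics/c_side.png",cv2.resize(s[190:310,210:380],None,fx=4.5,fy=4.5,interpolation=cv2.INTER_CUBIC))
E
```

```text
top [315.8 319.7  48.5] [416.4  29.4  30. ] 0.0
top [195.  303.5  51. ] [439.5 244.4  30. ] 0.0
top [172.4 296.6  98. ] [450.7 285.1  30. ] 0.0
top [150.2 288.9  53. ] [463.3 325.4  30. ] 0.0
top [284.1 241.9  75. ] [553.9  91.2  30. ] 0.0
top [312.8 235.   77. ] [567.9  39.2  30. ] 0.0
top [341.3 227.9  44. ] [582.6 -12.6  30. ] 0.0
top [369.8 220.6  77.5] [597.5 -64.7  30. ] 0.0
side [333.6 275.3  59.5] [598.3 -63.8  30. ]
side [324.1 251.5  30. ] [584.  -11.7  30. ]
side [231.4 238.4  26. ] [419.1  23.8  30. ]
side [315.  229.2  44. ] [569.5  40.2  30. ]
side [306.6 208.1  39. ] [555.2  92.3  30. ]
tri [417.   29.6  22.9] [-1.8 -0.3  0.1]
tri [554.5  91.2  31. ] [-1.5 -0.2 -0.2]
tri [568.7  39.3  30.8] [-1.7 -0.3 -0.3]
tri [583.2 -12.5  30.7] [-1.4 -0.2 -0.2]
tri [597.8 -64.6  30.9] [-1.  -0.2 -0.2]
car [[599.3, 129.6, 8.0], [655.4, -76.0, 8.0], [541.2, -105.5, 8.0], [485.2, 97.3, 8.0]] [570.3  11.3   8. ] [118.5, 213.1, 118.0, 210.4]
stock [[524.0, 329.2, 8.0], [491.7, 204.5, 8.0], [378.4, 235.8, 8.0], [411.7, 362.0, 8.0]] [451.4 282.9   8. ] [117.0, 128.9, 117.5, 130.5]
tray side [[541.3, -264.7, 22.0], [670.8, -266.2, 22.0], [669.7, -387.8, 22.0], [542.1, -387.2, 22.0]]
```

View pics/c_side.png

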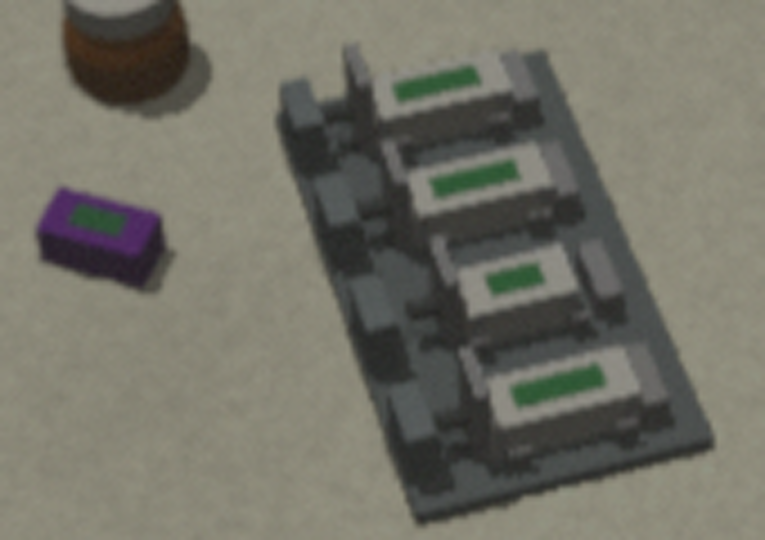

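The side view agrees: the sprung plates are on the -X side, so the carrier's x axis runs at about -164.5°. The odd one is in bay 2 at about (583,-12.6). Its measured label heights of about 31 mm fit the expected 30 mm. The side view hides the stock labels, and the tray comes out about 130 x 120 mm in both views. I'll turn and lower first.

>>> play_rows([
  {"offset": [0, 0, 0.02], "twist": -7},
  {"offset": [0, 0, 0.02], "twist": -7},
  {"offset": [0, 0, 0.02], "twist": -7},
  {"offset": [0, 0, 0.02], "twist": -7},
  {"offset": [0, 0, 0.02], "twist": -7},
], jaw=155)

```text
time: 0.6
tool_pos: [174.9, 494.8, 303.6]
tcp_rot: [-3.141, -0.0, -2.866]
contact_force: [0.3, -0.3, -0.3]
grip_width: 56.6
```

```bash
cat >> h.py <<'E'
def go(x,y,z=None,yaw=None):
    """print what is left in tool axes (mm) to TCP target"""
    from scipy.spatial.transform import Rotation as Ro
    o=status.get_obs(); R=Ro.from_euler("xyz",o["tcp_rot"]).as_matrix(); p=o["tool_pos"]
    d=R.T@(np.array([x,y,p[2] if z is None else z])-p)
    yw=np.degrees(np.arctan2(R[1,0],R[0,0]))
    print("t",round(o["time"],2),"pos",p.round(1),"rpy",np.degrees(o["tcp_rot"]).round(2),"w",round(o["grip_width"],1),"F",o["contact_force"].round(1),"q",o["joint_positions"].round(2))
    print("tool d mm",d.round(1),"rows>=",round(np.linalg.norm(d)/50,1), "" if yaw is None else f"twist {-((yaw-yw+180)%360-180):.2f}")
E
python3 -c "
from h import *
go(583.2,-12.6,189,195.5)"
```

```text
t 0.6 pos [174.9 494.8 303.6] rpy [-1.7998e+02 -2.0000e-02 -1.6418e+02] w 56.6 F [ 0.3 -0.3 -0.3] q [ 1.08  0.45  1.67  0.    1.03 -0.76]
tool d mm [-254.6 -599.5  114.8] rows>= 13.2 twist 0.32
```

>>> play_rows([
  {"offset": [-0.0182, -0.0428, 0], "twist": 0},
  {"offset": [-0.0182, -0.0428, 0], "twist": 0},
  {"offset": [-0.0182, -0.0428, 0], "twist": 0},
  {"offset": [-0.0182, -0.0428, 0], "twist": 0},
  {"offset": [-0.0182, -0.0428, 0], "twist": 0},
])

```text
time: 1.1
tool_pos: [320.6, 311.6, 304.6]
tcp_rot: [-3.142, -0.0, -2.87]
contact_force: [0.7, -0.2, -0.1]
grip_width: 36.2
```

>>> play_rows([
  {"offset": [-0.0182, -0.0428, 0], "twist": 0},
  {"offset": [-0.0182, -0.0428, 0], "twist": 0},
  {"offset": [-0.0182, -0.0428, 0], "twist": 0},
  {"offset": [-0.0182, -0.0428, 0], "twist": 0},
  {"offset": [-0.0182, -0.0428, 0], "twist": 0},
])

```text
time: 1.6
tool_pos: [465.8, 129.6, 304.6]
tcp_rot: [3.141, -0.0, -2.871]
contact_force: [0.9, 0.7, 0.3]
grip_width: 35.9
```

>>> play_rows([
  {"offset": [-0.0182, -0.0428, 0], "twist": 0},
  {"offset": [-0.0182, -0.0428, 0], "twist": 0},
  {"offset": [-0.0182, -0.0428, 0], "twist": 0},
  {"offset": [-0.0182, -0.0428, 0], "twist": 0},
  {"offset": [0, 0, 0], "twist": 0},
])

```text
time: 2.1
tool_pos: [583.4, -18.5, 304.1]
tcp_rot: [-3.14, 0.002, -2.875]
contact_force: [-0.6, 0.7, 0.3]
grip_width: 36.1
```

```bash
python3 -c "
from h import *
go(583.2,-12.6,189,195.5)
snap('top','t1.png');snap('side','s1.png')
o=status.get_obs();print(proj('side',[[*o['tool_pos'][:2],o['tool_pos'][2]-178]]))"
```

```text
t 2.1 pos [583.4 -18.5 304.1] rpy [-1.7989e+02  1.0000e-01 -1.6473e+02] w 36.1 F [-0.6  0.7  0.3] q [-0.16  0.54  1.5  -0.    1.1  -2.  ]
tool d mm [ -1.2   6.  115.1] rows>= 2.3 twist -0.23
[[322.36774421 216.72202039]]
```

View pics/s1.png

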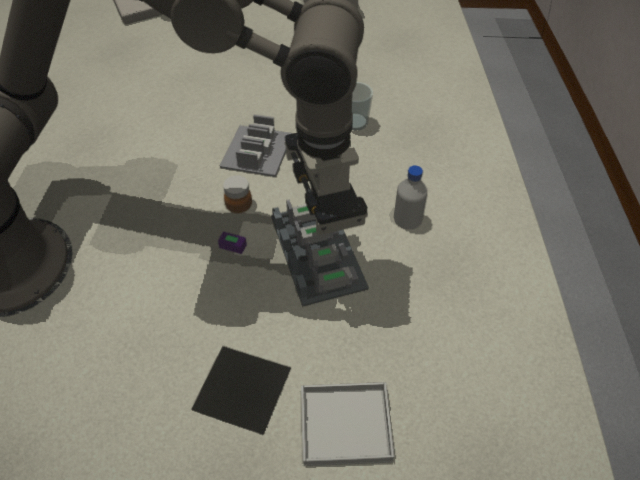

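View pics/t1.png

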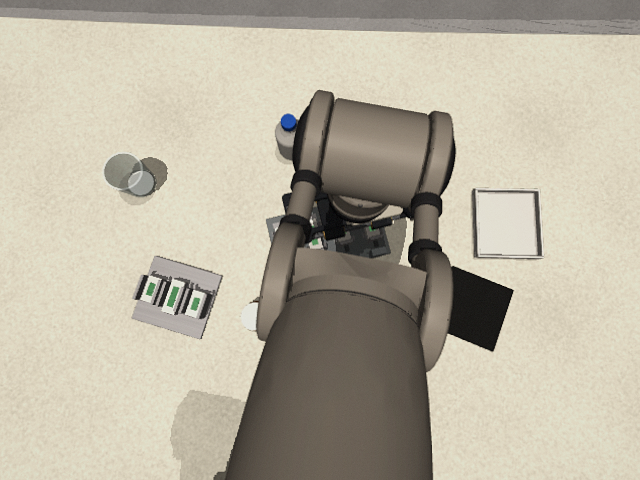

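The side view shows the gripper above bay 2, clear of the bottle at (410,200). In the top view the arm hides the carrier. I'll correct by (-1.2,6) mm and go down.

>>> play_rows([
  {"offset": [-0.0012, 0.006, 0.02], "twist": -0.2},
  {"offset": [0, 0, 0.03], "twist": 0},
  {"offset": [0, 0, 0.02], "twist": 0},
  {"offset": [0, 0, 0], "twist": 0},
])

```text
time: 2.6
tool_pos: [578.7, -6.5, 232.0]
tcp_rot: [3.139, -0.006, -2.865]
contact_force: [0.2, 0.2, -0.0]
grip_width: 35.8
```

```bash
python3 -c "
from h import *
go(583.2,-12.6,189,195.5)
a=snap('side');cv2.imwrite('pics/s2.png',cv2.resize(a[150:310,240:400],None,fx=3.7,fy=3.7,interpolation=cv2.INTER_CUBIC))"
```

```text
t 2.6 pos [578.7  -6.5 232. ] rpy [ 179.83   -0.35 -164.18] w 35.8 F [ 0.2  0.2 -0. ] q [-0.14  0.62  1.58  0.    0.95 -1.99]
tool d mm [-3.  -7.3 43. ] rows>= 0.9 twist 0.32
```

View pics/s2.png

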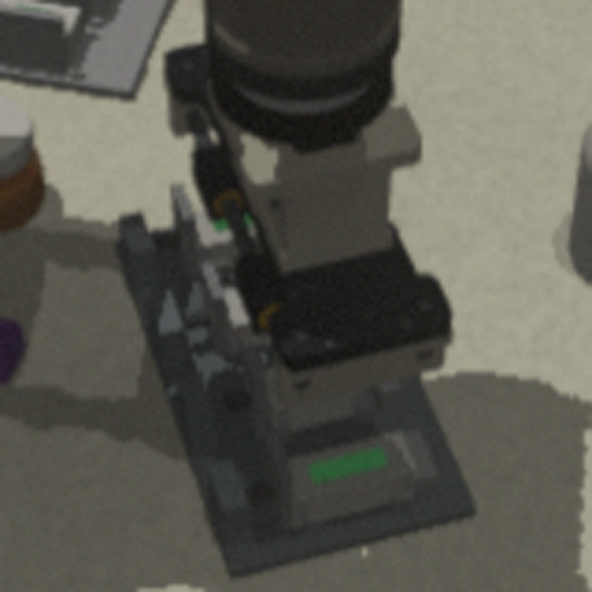

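The pose hasn't settled yet, so I'll wait and read it again.

>>> play_rows([
  {"offset": [0, 0, 0], "twist": 0},
  {"offset": [0, 0, 0], "twist": 0},
  {"offset": [0, 0, 0], "twist": 0},
])

```text
time: 2.95
tool_pos: [580.7, -7.9, 235.9]
tcp_rot: [-3.141, 0.002, -2.867]
contact_force: [-0.3, -0.4, 0.3]
grip_width: 36.0
```

```bash
python3 -c "
from h import *
go(583.2,-12.6,189,195.5)"
```

```text
t 2.95 pos [580.7  -7.9 235.9] rpy [-1.7996e+02  1.1000e-01 -1.6426e+02] w 36.0 F [-0.3 -0.4  0.3] q [-0.15  0.62  1.57  0.    0.95 -1.99]
tool d mm [-1.1 -5.2 46.9] rows>= 0.9 twist 0.24
```

>>> play_rows([
  {"offset": [-0.001, -0.005, 0.006], "twist": 0.2},
  {"offset": [0, 0, 0.008], "twist": 0},
  {"offset": [0, 0, 0.005], "twist": 0},
  {"offset": [0, 0, 0], "twist": 0},
  {"offset": [0, 0, 0], "twist": 0},
])

```text
time: 3.45
tool_pos: [582.7, -12.5, 215.4]
tcp_rot: [3.141, -0.001, -2.871]
contact_force: [0.7, 0.6, -0.8]
grip_width: 35.7
```

```bash
python3 -c "
from h import *
go(583.2,-12.6,189,195.5)"
```

```text
t 3.45 pos [582.7 -12.5 215.4] rpy [ 1.7998e+02 -3.0000e-02 -1.6447e+02] w 35.7 F [ 0.7  0.6 -0.8] q [-0.15  0.65  1.58  0.    0.91 -1.99]
tool d mm [-0.5 -0.2 26.4] rows>= 0.5 twist 0.03
```

>>> play_rows([
  {"offset": [0, 0, 0.006], "twist": 0},
  {"offset": [0, 0, 0.008], "twist": 0},
  {"offset": [0, 0, 0.007], "twist": 0},
  {"offset": [0, 0, 0.004], "twist": 0},
  {"offset": [0, 0, 0], "twist": 0},
])

```text
time: 3.95
tool_pos: [582.5, -12.5, 189.8]
tcp_rot: [3.141, -0.002, -2.871]
contact_force: [0.1, 0.1, 0.0]
grip_width: 36.4
```

>>> play_rows([
  {"offset": [0, 0, 0], "twist": 0},
  {"offset": [0, 0, 0], "twist": 0},
])

```text
time: 4.15
tool_pos: [582.9, -12.5, 191.0]
tcp_rot: [-3.141, 0.001, -2.871]
contact_force: [0.4, -0.6, 0.5]
grip_width: 35.8
```

```bash
python3 -c "
from h import *
go(583.2,-12.6,189,195.5)
a=snap('side');cv2.imwrite('pics/s3.png',cv2.resize(a[150:310,240:400],None,fx=3.7,fy=3.7,interpolation=cv2.INTER_CUBIC))"
```

```text
t 4.15 pos [582.9 -12.5 191. ] rpy [-1.7999e+02  3.0000e-02 -1.6447e+02] w 35.8 F [ 0.4 -0.6  0.5] q [-0.15  0.69  1.6   0.    0.86 -1.99]
tool d mm [-0.3 -0.1  2. ] rows>= 0.0 twist 0.03
```

View pics/s3.png

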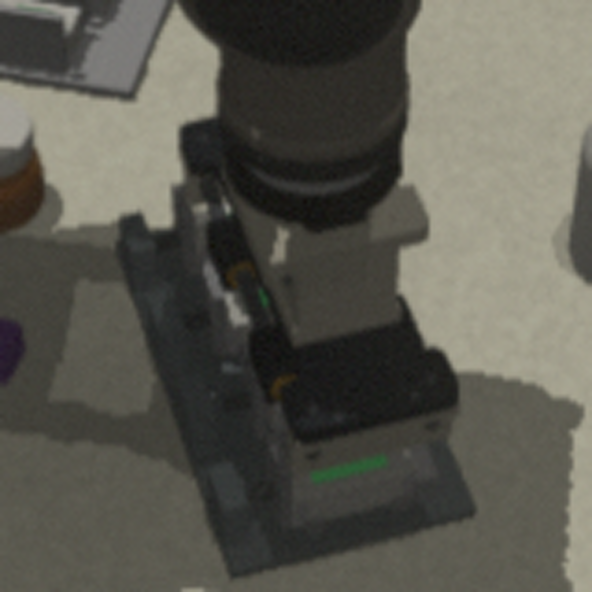

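There's no contact force and the fingers straddle the short cartridge. I'll close on it.

>>> play_rows([
  {"offset": [0, 0, 0], "twist": 0},
  {"offset": [0, 0, 0], "twist": 0},
  {"offset": [0, 0, 0], "twist": 0},
  {"offset": [0, 0, 0], "twist": 0},
  {"offset": [0, 0, 0], "twist": 0},
], jaw=255)

```text
time: 4.7
tool_pos: [582.8, -12.5, 190.9]
tcp_rot: [-3.142, 0.0, -2.87]
contact_force: [-1.0, 0.1, 1.6]
grip_width: 23.8
```

>>> play_rows([
  {"offset": [0, 0, 0], "twist": 0},
  {"offset": [0, 0, -0.006], "twist": 0},
  {"offset": [0, 0, -0.012], "twist": 0},
  {"offset": [0, 0, -0.02], "twist": 0},
  {"offset": [0, 0, -0.02], "twist": 0},
])

```text
time: 5.2
tool_pos: [582.7, -12.5, 249.9]
tcp_rot: [3.141, -0.0, -2.87]
contact_force: [0.3, 1.5, -0.8]
grip_width: 23.7
```

>>> play_rows([
  {"offset": [0, 0, -0.016], "twist": 0},
  {"offset": [0, 0, -0.006], "twist": 0},
  {"offset": [0, 0, 0], "twist": 0},
])

```text
time: 5.5
tool_pos: [582.9, -12.6, 272.0]
tcp_rot: [-3.141, 0.002, -2.871]
contact_force: [-0.0, -0.6, -0.5]
grip_width: 23.7
```

```bash
python3 -c "
from h import *
go(603,-323,204,195.5)
a=snap('side','s4.png')"
```

```text
t 5.5 pos [582.9 -12.6 272. ] rpy [-1.7995e+02  1.2000e-01 -1.6447e+02] w 23.7 F [-0.  -0.6 -0.5] q [-0.15  0.58  1.53  0.    1.03 -1.99]
tool d mm [  63.9 -304.4   68.1] rows>= 6.4 twist 0.03
```

View pics/s4.png

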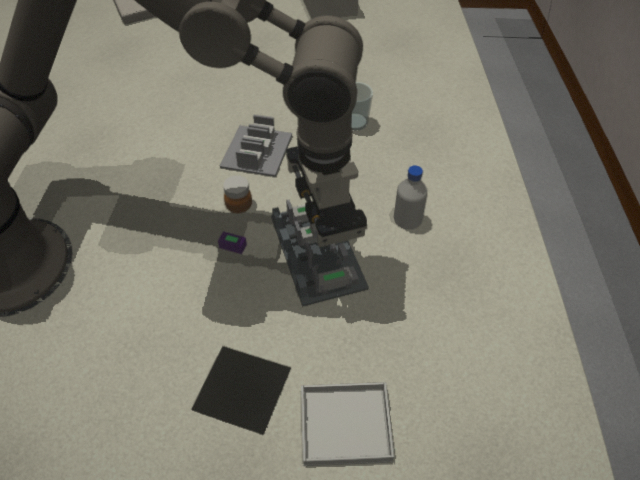

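It's held (24 mm opening, lifted). Next, the tray.

>>> play_rows([
  {"offset": [0.004, -0.02, 0], "twist": 0},
  {"offset": [0.008, -0.038, 0], "twist": 0},
  {"offset": [0.008, -0.038, 0], "twist": 0},
  {"offset": [0.008, -0.038, 0], "twist": 0},
  {"offset": [0.008, -0.038, 0], "twist": 0},
])

```text
time: 6.05
tool_pos: [593.8, -189.2, 269.4]
tcp_rot: [3.14, -0.002, -2.87]
contact_force: [1.7, -0.6, -0.9]
grip_width: 23.5
```

>>> play_rows([
  {"offset": [0.008, -0.038, 0], "twist": 0},
  {"offset": [0.008, -0.038, 0], "twist": 0},
  {"offset": [0.008, -0.038, 0], "twist": 0},
  {"offset": [0.004, -0.018, 0], "twist": 0},
  {"offset": [0, 0, 0.01], "twist": 0},
])

```text
time: 6.55
tool_pos: [602.1, -325.6, 260.2]
tcp_rot: [-3.14, 0.001, -2.874]
contact_force: [1.0, 1.1, -0.3]
grip_width: 23.8
```

>>> play_rows([
  {"offset": [0, 0, 0.02], "twist": 0},
  {"offset": [0, 0, 0.018], "twist": 0},
  {"offset": [0, 0, 0.01], "twist": 0},
  {"offset": [0, 0, 0], "twist": 0},
  {"offset": [0, 0, 0], "twist": 0},
])

```text
time: 7.05
tool_pos: [602.8, -322.0, 212.7]
tcp_rot: [3.141, -0.0, -2.87]
contact_force: [0.4, 0.7, 0.0]
grip_width: 24.0
```

```bash
python3 -c "
from h import *
go(604,-323,188,195.5)
a=snap('side','s5.png')"
```

```text
t 7.05 pos [ 602.8 -322.   212.7] rpy [ 179.98   -0.   -164.43] w 24.0 F [0.4 0.7 0. ] q [-0.6   0.81  1.25  0.    1.08 -2.45]
tool d mm [-0.9 -1.3 24.7] rows>= 0.5 twist 0.07
```

View pics/s5.png

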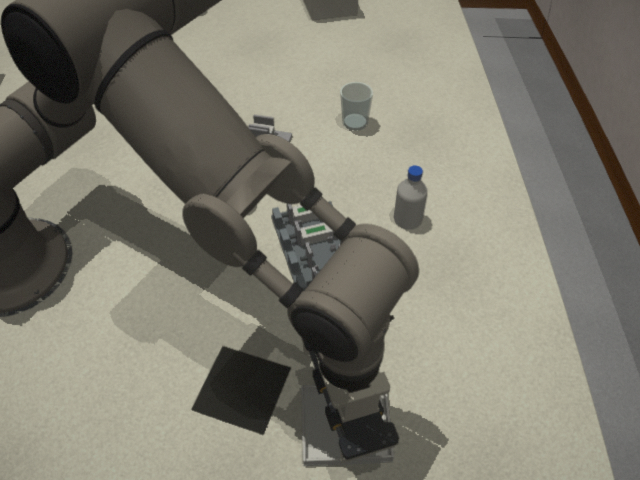

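The side view shows the gripper over the tray. I'll lower it and open only part way, so the fingers stay off the tray walls.

>>> play_rows([
  {"offset": [0, 0, 0.008], "twist": 0},
  {"offset": [0, 0, 0.008], "twist": 0},
  {"offset": [0, 0, 0.006], "twist": 0},
  {"offset": [0, 0, 0.001], "twist": 0},
  {"offset": [0, 0, 0], "twist": 0},
])

```text
time: 7.6
tool_pos: [602.4, -322.6, 189.2]
tcp_rot: [3.141, -0.0, -2.871]
contact_force: [0.1, 0.9, -0.9]
grip_width: 24.0
```

>>> play_rows([
  {"offset": [0, 0, 0], "twist": 0},
  {"offset": [0, 0, 0], "twist": 0},
  {"offset": [0, 0, 0], "twist": 0},
  {"offset": [0, 0, 0], "twist": 0},
], jaw=155)

```text
time: 8.0
tool_pos: [602.6, -322.6, 190.0]
tcp_rot: [-3.141, 0.0, -2.871]
contact_force: [0.4, -0.0, 0.1]
grip_width: 36.5
```

>>> play_rows([
  {"offset": [0, 0, -0.01], "twist": 0},
  {"offset": [0, 0, -0.025], "twist": 0},
  {"offset": [0, 0, -0.035], "twist": 0},
  {"offset": [0, 0, -0.03], "twist": 0},
  {"offset": [0, 0, 0], "twist": 0},
])

```text
time: 8.5
tool_pos: [603.4, -323.2, 296.2]
tcp_rot: [-3.134, 0.007, -2.87]
contact_force: [0.8, 0.1, 0.7]
grip_width: 35.8
```

```bash
python3 -c "
from h import *
go(451,285.2,270,73.9)"
```

```text
t 8.5 pos [ 603.4 -323.2  296.2] rpy [-179.54    0.39 -164.46] w 35.8 F [0.8 0.1 0.7] q [-0.6   0.72  1.18  0.    1.23 -2.45]
tool d mm [-15.9 627.1  21.3] rows>= 12.6 twist 121.64
```

```bash
cat >> h.py <<'E'
def rows(x,y,yaw,n,ramp=2):
    from scipy.spatial.transform import Rotation as Ro
    o=status.get_obs(); p=o["tool_pos"]; r=o["tcp_rot"]
    y0=np.degrees(r[2]); dy=(yaw-y0+180)%360-180
    w=np.ones(n); w[:1]=.5; w[-1:]=.5; w/=w.sum()
    D=np.array([x-p[0],y-p[1]]); a=y0
    for i in range(n):
        c,s=np.cos(np.radians(a)),np.sin(np.radians(a)); d=D*w[i]
        print(f'{{"offset": [{(c*d[0]+s*d[1])/1e3:.3f}, {(s*d[0]-c*d[1])/1e3:.3f}, 0], "twist": {-dy*w[i]:.1f}}}',end=", " if i%5<4 else "\n")
        a+=dy*w[i]
E
python3 -c "
from h import *
rows(451,285.2,73.9,16)"
```

```text
{"offset": [-0.001, 0.021, 0], "twist": 4.1}, {"offset": [0.002, 0.042, 0], "twist": 8.1}, {"offset": [0.008, 0.041, 0], "twist": 8.1}, {"offset": [0.013, 0.040, 0], "twist": 8.1}, {"offset": [0.019, 0.037, 0], "twist": 8.1}
{"offset": [0.024, 0.034, 0], "twist": 8.1}, {"offset": [0.029, 0.031, 0], "twist": 8.1}, {"offset": [0.033, 0.026, 0], "twist": 8.1}, {"offset": [0.036, 0.021, 0], "twist": 8.1}, {"offset": [0.039, 0.016, 0], "twist": 8.1}
{"offset": [0.040, 0.010, 0], "twist": 8.1}, {"offset": [0.042, 0.005, 0], "twist": 8.1}, {"offset": [0.042, -0.001, 0], "twist": 8.1}, {"offset": [0.041, -0.007, 0], "twist": 8.1}, {"offset": [0.040, -0.013, 0], "twist": 8.1}
{"offset": [0.019, -0.009, 0], "twist": 4.1},
```

>>> play_rows([
  {"offset": [-0.001, 0.021, 0], "twist": 4.1},
  {"offset": [0.002, 0.042, 0], "twist": 8.1},
  {"offset": [0.008, 0.041, 0], "twist": 8.1},
  {"offset": [0.013, 0.04, 0], "twist": 8.1},
  {"offset": [0.019, 0.037, 0], "twist": 8.1},
], jaw=38)

```text
time: 9.0
tool_pos: [556.5, -138.0, 289.6]
tcp_rot: [3.141, -0.0, 2.769]
contact_force: [0.1, 0.2, 0.3]
grip_width: 71.3
```

>>> play_rows([
  {"offset": [0.024, 0.034, 0], "twist": 8.1},
  {"offset": [0.029, 0.031, 0], "twist": 8.1},
  {"offset": [0.033, 0.026, 0], "twist": 8.1},
  {"offset": [0.036, 0.021, 0], "twist": 8.1},
  {"offset": [0.039, 0.016, 0], "twist": 8.1},
])

```text
time: 9.5
tool_pos: [504.5, 65.2, 289.8]
tcp_rot: [3.142, -0.0, 2.063]
contact_force: [0.1, 1.3, -0.6]
grip_width: 78.4
```

>>> play_rows([
  {"offset": [0.04, 0.01, 0], "twist": 8.1},
  {"offset": [0.042, 0.005, 0], "twist": 8.1},
  {"offset": [0.042, -0.001, 0], "twist": 8.1},
  {"offset": [0.041, -0.007, 0], "twist": 8.1},
  {"offset": [0.04, -0.013, 0], "twist": 8.1},
])

```text
time: 10.0
tool_pos: [454.0, 264.7, 289.8]
tcp_rot: [3.142, -0.0, 1.368]
contact_force: [1.0, 0.5, -0.6]
grip_width: 78.1
```

>>> play_rows([
  {"offset": [0.019, -0.009, 0], "twist": 4.1},
  {"offset": [0, 0, 0], "twist": 0},
  {"offset": [0, 0, 0], "twist": 0},
  {"offset": [0, 0, 0], "twist": 0},
  {"offset": [0, 0, 0], "twist": 0},
])

```text
time: 10.5
tool_pos: [450.1, 282.6, 289.7]
tcp_rot: [-3.142, 0.0, 1.301]
contact_force: [0.2, -0.6, -0.2]
grip_width: 78.0
```

```bash
python3 -c "
from h import *
go(451.2,285.2,192,73.9)
a=snap('side','s6.png');snap('top','t6.png')"
```

```text
t 10.5 pos [450.1 282.6 289.7] rpy [-1.800e+02  1.000e-02  7.454e+01] w 78.0 F [ 0.2 -0.6 -0.2] q [ 0.42  0.47  1.67 -0.    1.    0.69]
tool d mm [ 2.8  0.3 97.7] rows>= 2.0 twist 0.64
```

View pics/s6.png

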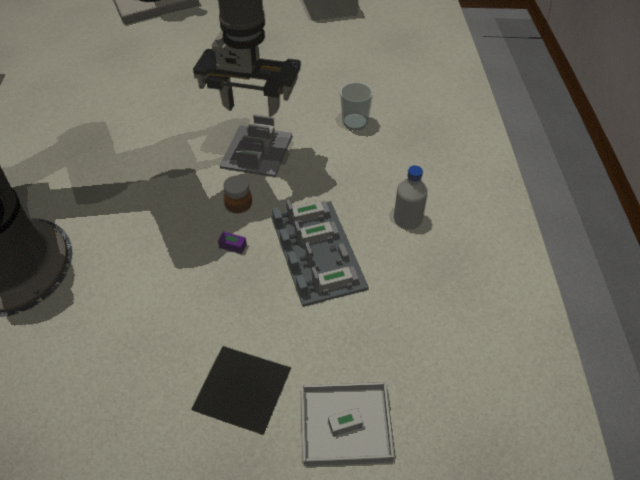

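View pics/t6.png

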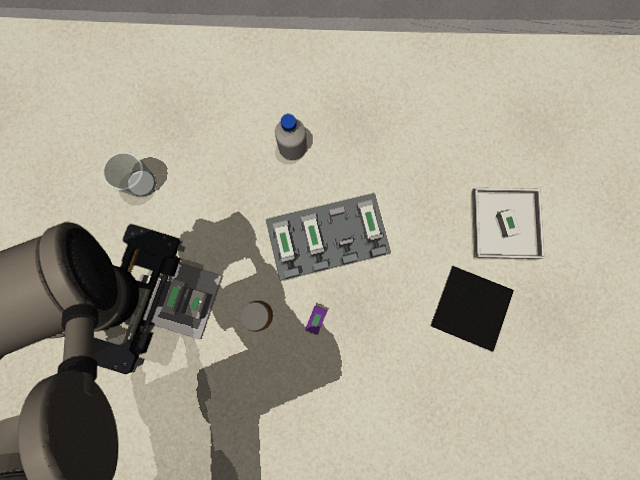

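Both pictures show the short cartridge lying in the tray, side view (346,420) and top view (507,222), and bay 2 empty. I'll use it to check camera against robot.

```bash
python3 - <<'E'
from h import *
for n,f,b in(("top","t6.png",(475,190,540,256)),("side","s6.png",(305,390,390,458))):
    t=cv2.imread("pics/"+f);h=cv2.cvtColor(t,cv2.COLOR_BGR2HSV);m=cv2.inRange(h,(40,70,40),(85,255,255))[b[1]:b[3],b[0]:b[2]]
    M=cv2.moments(m,True);c=[M["m10"]/M["m00"]+b[0],M["m01"]/M["m00"]+b[1]];print(n,np.round(c,1),onz(n,[c],26).round(1))
E
```

```text
top [510.3 222.2] [[ 602.4 -323.2   26. ]]
side [344.9 418.8] [[ 603.3 -322.    26. ]]
```

They agree within about 1 mm. Now I'll go down on the stock cartridge's ends.

>>> play_rows([
  {"offset": [0.0028, 0, 0.01], "twist": 0.3},
  {"offset": [0, 0, 0.02], "twist": 0},
  {"offset": [0, 0, 0.015], "twist": 0},
  {"offset": [0, 0, 0], "twist": 0},
  {"offset": [0, 0, 0], "twist": 0},
])

```text
time: 11.1
tool_pos: [450.6, 286.3, 244.5]
tcp_rot: [-3.141, 0.0, 1.296]
contact_force: [0.2, 0.3, 0.7]
grip_width: 78.4
```

```bash
python3 -c "
from h import *
go(451.2,285.2,192,74.3)
a=snap('side');cv2.imwrite('pics/s7.png',cv2.resize(a[60:190,190:320],None,fx=4.5,fy=4.5,interpolation=cv2.INTER_CUBIC))"
```

```text
t 11.1 pos [450.6 286.3 244.5] rpy [-1.7997e+02  2.0000e-02  7.4280e+01] w 78.4 F [0.2 0.3 0.7] q [0.42 0.54 1.7  0.   0.9  0.7 ]
tool d mm [-0.9  0.9 52.5] rows>= 1.0 twist -0.02
```

View pics/s7.png

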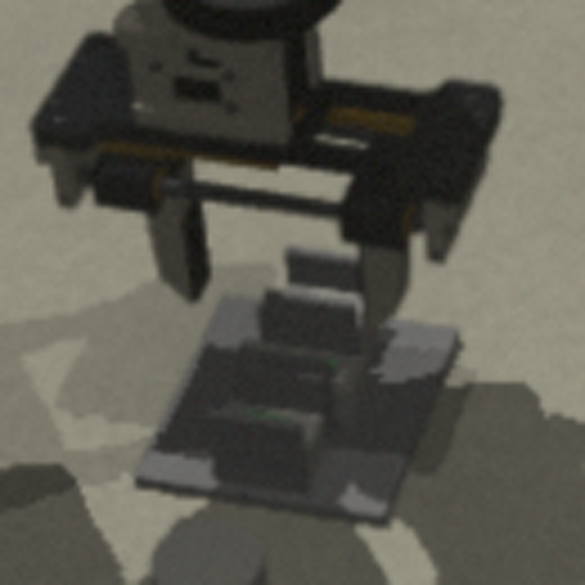

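The fingers straddle the rack walls lengthwise, as they should. Going down.

>>> play_rows([
  {"offset": [-0.0009, 0.0009, 0.008], "twist": 0},
  {"offset": [0, 0, 0.014], "twist": 0},
  {"offset": [0, 0, 0.014], "twist": 0},
  {"offset": [0, 0, 0.01], "twist": 0},
  {"offset": [0, 0, 0.006], "twist": 0},
])

```text
time: 11.65
tool_pos: [451.0, 285.1, 192.0]
tcp_rot: [-3.141, 0.0, 1.297]
contact_force: [-0.1, 0.5, 0.1]
grip_width: 78.0
```

>>> play_rows([
  {"offset": [0, 0, 0], "twist": 0},
  {"offset": [0, 0, 0], "twist": 0},
  {"offset": [0, 0, 0], "twist": 0},
])

```text
time: 11.95
tool_pos: [451.3, 285.3, 193.3]
tcp_rot: [3.141, -0.001, 1.297]
contact_force: [0.3, -0.9, -0.2]
grip_width: 78.0
```

```bash
python3 -c "
from h import *
go(451.2,285.2,190,74.3)
a=snap('side');cv2.imwrite('pics/s8.png',cv2.resize(a[60:190,190:320],None,fx=4.5,fy=4.5,interpolation=cv2.INTER_CUBIC))"
```

```text
t 11.95 pos [451.3 285.3 193.3] rpy [ 1.7995e+02 -5.0000e-02  7.4300e+01] w 78.0 F [ 0.3 -0.9 -0.2] q [0.42 0.62 1.74 0.   0.78 0.69]
tool d mm [-0.2 -0.1  3.3] rows>= 0.1 twist -0.00
```

View pics/s8.png

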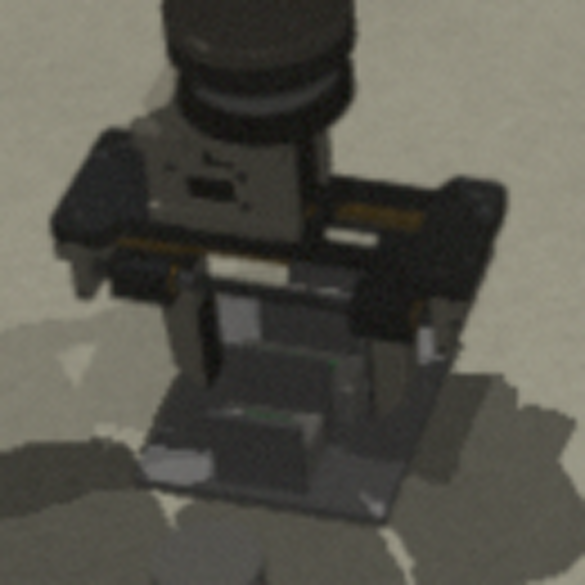

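The fingers stand at the two ends of the middle trough. I'll lower 2 mm more and close.

>>> play_rows([
  {"offset": [0, 0, 0.002], "twist": 0},
  {"offset": [0, 0, 0], "twist": 0},
  {"offset": [0, 0, 0], "twist": 0},
  {"offset": [0, 0, 0], "twist": 0},
  {"offset": [0, 0, 0], "twist": 0},
], jaw=255)

```text
time: 12.5
tool_pos: [451.1, 285.2, 190.8]
tcp_rot: [3.142, -0.0, 1.297]
contact_force: [-1.1, -0.2, 0.6]
grip_width: 59.9
```

>>> play_rows([
  {"offset": [0, 0, 0], "twist": 0},
  {"offset": [0, 0, -0.006], "twist": 0},
  {"offset": [0, 0, -0.012], "twist": 0},
  {"offset": [0, 0, -0.02], "twist": 0},
  {"offset": [0, 0, -0.02], "twist": 0},
])

```text
time: 13.0
tool_pos: [451.0, 285.2, 250.1]
tcp_rot: [3.142, -0.0, 1.297]
contact_force: [0.1, 0.6, -1.0]
grip_width: 59.7
```

>>> play_rows([
  {"offset": [0, 0, -0.02], "twist": 0},
  {"offset": [0, 0, -0.016], "twist": 0},
  {"offset": [0, 0, -0.008], "twist": 0},
  {"offset": [0, 0, 0], "twist": 0},
  {"offset": [0, 0, 0], "twist": 0},
])

```text
time: 13.5
tool_pos: [450.9, 285.1, 292.5]
tcp_rot: [-3.141, 0.0, 1.297]
contact_force: [0.9, 0.8, -1.0]
grip_width: 59.8
```

```bash
python3 -c "
from h import *
go(446,-257,270,105.5)
rows(446,-257,105.5,14)
a=snap('side');cv2.imwrite('pics/s9.png',cv2.resize(a[30:190,190:350],None,fx=3.7,fy=3.7,interpolation=cv2.INTER_CUBIC))"
```

```text
t 13.5 pos [450.9 285.1 292.5] rpy [-1.7998e+02  1.0000e-02  7.4300e+01] w 59.8 F [ 0.9  0.8 -1. ] q [0.42 0.47 1.66 0.   1.01 0.69]
tool d mm [-523.2  142.    22.6] rows>= 10.9 twist -31.20
{"offset": [-0.020, 0.005, 0], "twist": -1.2}, {"offset": [-0.040, 0.010, 0], "twist": -2.4}, {"offset": [-0.041, 0.008, 0], "twist": -2.4}, {"offset": [-0.041, 0.007, 0], "twist": -2.4}, {"offset": [-0.041, 0.005, 0], "twist": -2.4}
{"offset": [-0.042, 0.003, 0], "twist": -2.4}, {"offset": [-0.042, 0.001, 0], "twist": -2.4}, {"offset": [-0.042, -0.000, 0], "twist": -2.4}, {"offset": [-0.042, -0.002, 0], "twist": -2.4}, {"offset": [-0.042, -0.004, 0], "twist": -2.4}
{"offset": [-0.041, -0.006, 0], "twist": -2.4}, {"offset": [-0.041, -0.007, 0], "twist": -2.4}, {"offset": [-0.041, -0.009, 0], "twist": -2.4}, {"offset": [-0.020, -0.005, 0], "twist": -1.2},
```

View pics/s9.png

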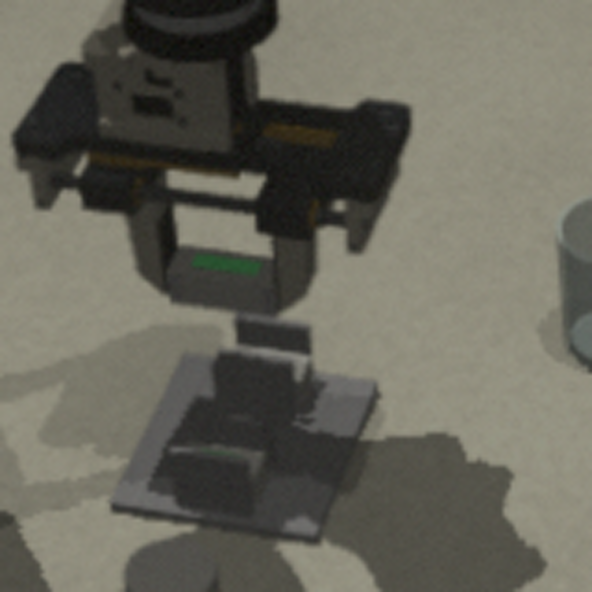

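The full-length cartridge is held by its ends (opening 59.8 mm) and hangs level. On to the pad.

>>> play_rows([
  {"offset": [-0.02, 0.005, 0], "twist": -1.2},
  {"offset": [-0.04, 0.01, 0], "twist": -2.4},
  {"offset": [-0.041, 0.008, 0], "twist": -2.4},
  {"offset": [-0.041, 0.007, 0], "twist": -2.4},
  {"offset": [-0.041, 0.005, 0], "twist": -2.4},
])

```text
time: 14.05
tool_pos: [448.6, 97.3, 291.9]
tcp_rot: [-3.14, 0.0, 1.487]
contact_force: [-0.9, -0.8, -0.7]
grip_width: 59.7
```

>>> play_rows([
  {"offset": [-0.042, 0.003, 0], "twist": -2.4},
  {"offset": [-0.042, 0.001, 0], "twist": -2.4},
  {"offset": [-0.042, 0, 0], "twist": -2.4},
  {"offset": [-0.042, -0.002, 0], "twist": -2.4},
  {"offset": [-0.042, -0.004, 0], "twist": -2.4},
])

```text
time: 14.55
tool_pos: [446.3, -113.3, 292.0]
tcp_rot: [-3.14, -0.001, 1.696]
contact_force: [1.0, -0.5, -0.4]
grip_width: 60.1
```

>>> play_rows([
  {"offset": [-0.041, -0.006, 0], "twist": -2.4},
  {"offset": [-0.041, -0.007, 0], "twist": -2.4},
  {"offset": [-0.041, -0.009, 0], "twist": -2.4},
  {"offset": [-0.02, -0.005, 0], "twist": -1.2},
  {"offset": [0, 0, 0.02], "twist": 0},
])

```text
time: 15.05
tool_pos: [445.8, -260.7, 273.5]
tcp_rot: [3.139, 0.004, 1.839]
contact_force: [-0.1, 0.9, -0.6]
grip_width: 59.9
```

>>> play_rows([
  {"offset": [0, 0, 0.03], "twist": 0},
  {"offset": [0, 0, 0.02], "twist": 0},
  {"offset": [0, 0, 0.01], "twist": 0},
  {"offset": [0, 0, 0], "twist": 0},
  {"offset": [0, 0, 0], "twist": 0},
])

```text
time: 15.55
tool_pos: [445.7, -257.3, 213.0]
tcp_rot: [3.141, 0.0, 1.841]
contact_force: [0.5, 0.6, -1.2]
grip_width: 59.7
```

```bash
python3 -c "
from h import *
go(446,-257,187,105.5)
a=snap('side','s10.png')"
```

```text
t 15.55 pos [ 445.7 -257.3  213. ] rpy [1.7998e+02 1.0000e-02 1.0550e+02] w 59.7 F [ 0.5  0.6 -1.2] q [-0.67  0.56  1.78  0.    0.8  -0.94]
tool d mm [ 0.2  0.4 26. ] rows>= 0.5 twist 0.00
```

View pics/s10.png

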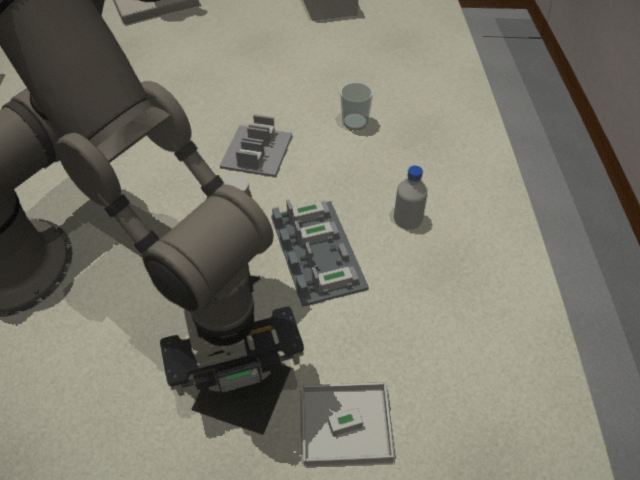

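The cartridge is over the pad, at (240,375) in the side view. It should touch down at TCP z of about 187.

>>> play_rows([
  {"offset": [0, 0, 0.006], "twist": 0},
  {"offset": [0, 0, 0.008], "twist": 0},
  {"offset": [0, 0, 0.007], "twist": 0},
  {"offset": [0, 0, 0.003], "twist": 0},
  {"offset": [0, 0, 0.001], "twist": 0},
])

```text
time: 16.1
tool_pos: [445.3, -257.1, 187.1]
tcp_rot: [-3.141, -0.001, 1.841]
contact_force: [0.8, 1.0, 0.4]
grip_width: 60.0
```

>>> play_rows([
  {"offset": [0, 0, 0], "twist": 0},
  {"offset": [0, 0, 0], "twist": 0},
])

```text
time: 16.3
tool_pos: [445.5, -257.3, 187.8]
tcp_rot: [3.141, 0.0, 1.841]
contact_force: [-0.7, -0.1, -0.5]
grip_width: 59.6
```

```bash
python3 -c "
from h import *
go(446,-257,187,105.5)"
```

```text
t 16.3 pos [ 445.5 -257.3  187.8] rpy [1.7999e+02 1.0000e-02 1.0549e+02] w 59.6 F [-0.7 -0.1 -0.5] q [-0.67  0.6   1.8   0.    0.74 -0.94]
tool d mm [0.2 0.5 0.8] rows>= 0.0 twist -0.01
```

>>> play_rows([
  {"offset": [0, 0, 0.0008], "twist": 0},
  {"offset": [0, 0, 0], "twist": 0},
  {"offset": [0, 0, 0], "twist": 0},
])

```text
time: 16.6
tool_pos: [445.5, -257.2, 187.0]
tcp_rot: [3.141, 0.0, 1.841]
contact_force: [-0.8, 0.0, -1.3]
grip_width: 59.7
```

>>> play_rows([
  {"offset": [0, 0, 0], "twist": 0},
  {"offset": [0, 0, 0], "twist": 0},
  {"offset": [0, 0, 0], "twist": 0},
  {"offset": [0, 0, 0], "twist": 0},
  {"offset": [0, 0, 0], "twist": 0},
], jaw=38)

```text
time: 17.1
tool_pos: [445.5, -257.2, 186.9]
tcp_rot: [3.142, -0.0, 1.841]
contact_force: [0.3, 0.0, 0.2]
grip_width: 77.8
```

>>> play_rows([
  {"offset": [0, 0, -0.01], "twist": 0},
  {"offset": [0, 0, -0.02], "twist": 0},
  {"offset": [0, 0, -0.02], "twist": 0},
  {"offset": [0, 0, -0.008], "twist": -4},
  {"offset": [0, 0, 0], "twist": -8},
])

```text
time: 17.6
tool_pos: [445.8, -257.5, 247.2]
tcp_rot: [3.14, 0.003, 2.054]
contact_force: [0.5, 0.4, -0.0]
grip_width: 78.3
```

>>> play_rows([
  {"offset": [0, 0, 0], "twist": -8.5},
  {"offset": [0, 0, 0], "twist": -8.5},
  {"offset": [0, 0, 0], "twist": -8.5},
  {"offset": [0, 0, 0], "twist": -8.5},
  {"offset": [0, 0, 0], "twist": -8.5},
], jaw=130)

```text
time: 18.1
tool_pos: [445.5, -257.2, 245.7]
tcp_rot: [-3.141, 0.001, 2.799]
contact_force: [-1.0, 0.6, -0.6]
grip_width: 46.0
```

```bash
python3 -c "
from h import *
go(446,-257,185,195.5)
snap('side','s11.png')"
```

```text
t 18.1 pos [ 445.5 -257.2  245.7] rpy [-1.7999e+02  3.0000e-02  1.6035e+02] w 46.0 F [-1.   0.6 -0.6] q [-0.67  0.51  1.76  0.    0.87 -1.9 ]
tool d mm [-0.4  0.4 60.7] rows>= 1.2 twist -35.15
```

View pics/s11.png

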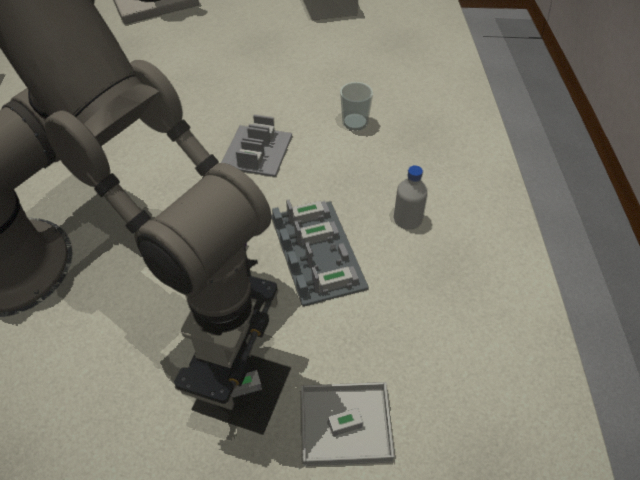

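The cartridge was released on the pad and its label shows at (250,380). I'll finish the quarter turn and go down across its middle.

>>> play_rows([
  {"offset": [0, 0, 0], "twist": -8.5},
  {"offset": [0, 0, 0], "twist": -8.5},
  {"offset": [0, 0, 0], "twist": -8.5},
  {"offset": [0, 0, 0], "twist": -8},
  {"offset": [0, 0, 0], "twist": -1.6},
])

```text
time: 18.65
tool_pos: [445.5, -257.2, 245.5]
tcp_rot: [-3.141, 0.0, -2.878]
contact_force: [0.1, -0.2, 0.6]
grip_width: 44.7
```

>>> play_rows([
  {"offset": [0, 0, 0.01], "twist": 0},
  {"offset": [0, 0, 0.015], "twist": 0},
  {"offset": [0, 0, 0.005], "twist": 0},
  {"offset": [0, 0, 0], "twist": 0},
  {"offset": [0, 0, 0], "twist": 0},
])

```text
time: 19.15
tool_pos: [445.5, -257.3, 215.0]
tcp_rot: [3.142, 0.0, -2.879]
contact_force: [0.3, -0.2, 0.8]
grip_width: 45.0
```

```bash
python3 -c "
from h import *
go(445.5,-257.2,185.5,195.5)
a=snap('side');cv2.imwrite('pics/s12.png',cv2.resize(a[300:440,170:320],None,fx=4,fy=4,interpolation=cv2.INTER_CUBIC))"
```

```text
t 19.15 pos [ 445.5 -257.3  215. ] rpy [ 180.      0.   -164.98] w 45.0 F [ 0.3 -0.2  0.8] q [-0.67  0.56  1.78  0.    0.8  -2.51]
tool d mm [ 0.   0.1 29.5] rows>= 0.6 twist -0.48
```

View pics/s12.png

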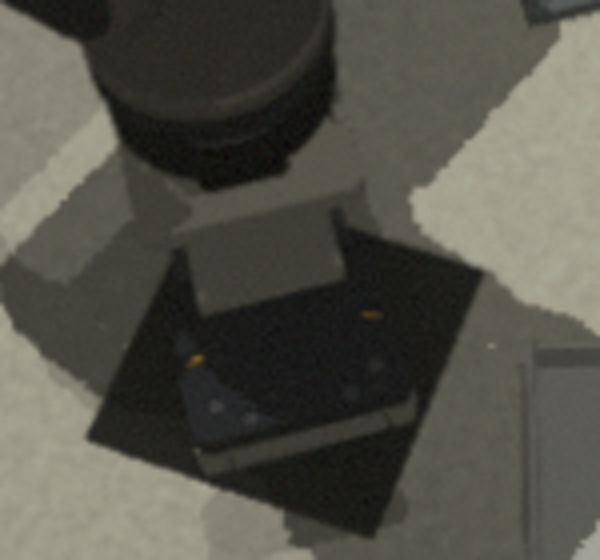

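The gripper hides the cartridge here, but I know the pose it was released in. I'll go down and close.

>>> play_rows([
  {"offset": [0, 0, 0.006], "twist": -0.5},
  {"offset": [0, 0, 0.009], "twist": 0},
  {"offset": [0, 0, 0.009], "twist": 0},
  {"offset": [0, 0, 0.005], "twist": 0},
  {"offset": [0, 0, 0], "twist": 0},
])

```text
time: 19.7
tool_pos: [445.2, -257.0, 184.8]
tcp_rot: [3.14, -0.001, -2.87]
contact_force: [-0.4, 0.3, 0.1]
grip_width: 44.9
```

>>> play_rows([
  {"offset": [0, 0, 0], "twist": 0},
  {"offset": [0, 0, 0], "twist": 0},
])

```text
time: 19.9
tool_pos: [445.6, -257.3, 186.1]
tcp_rot: [-3.141, 0.0, -2.869]
contact_force: [0.1, -0.3, -0.6]
grip_width: 45.0
```

>>> play_rows([
  {"offset": [0, 0, 0], "twist": 0},
  {"offset": [0, 0, 0], "twist": 0},
  {"offset": [0, 0, 0], "twist": 0},
  {"offset": [0, 0, 0], "twist": 0},
  {"offset": [0, 0, 0], "twist": 0},
], jaw=255)

```text
time: 20.4
tool_pos: [445.5, -257.2, 186.1]
tcp_rot: [-3.141, 0.0, -2.869]
contact_force: [-0.1, 0.4, 1.5]
grip_width: 23.6
```

```bash
python3 -c "
from h import *
go(445.5,-257.2,185.5,195.5)"
```

```text
t 20.4 pos [ 445.5 -257.2  186.1] rpy [-1.7999e+02  1.0000e-02 -1.6440e+02] w 23.6 F [-0.1  0.4  1.5] q [-0.67  0.61  1.8   0.    0.74 -2.52]
tool d mm [0.  0.  0.6] rows>= 0.0 twist 0.10
```

It's gripped across the middle. The cartridge underside is 182 mm below the TCP. I'll lift and carry it to 10 mm stop-side of the bay centre.

>>> play_rows([
  {"offset": [0, 0, -0.008], "twist": 0},
  {"offset": [0, 0, -0.02], "twist": 0},
  {"offset": [0, 0, -0.03], "twist": 0},
  {"offset": [0, 0, -0.02], "twist": 0},
  {"offset": [0, 0, -0.008], "twist": 0.1},
])

```text
time: 20.9
tool_pos: [445.8, -257.5, 274.2]
tcp_rot: [-3.139, 0.002, -2.871]
contact_force: [0.2, -1.1, -0.7]
grip_width: 23.7
```

```bash
python3 -c "
from h import *
go(592.8,-9.9,262,195.5)
rows(592.8,-9.9,195.5,9)"
```

```text
t 20.9 pos [ 445.8 -257.5  274.2] rpy [-1.7983e+02  1.3000e-01 -1.6451e+02] w 23.7 F [ 0.2 -1.1 -0.7] q [-0.67  0.47  1.73  0.    0.94 -2.51]
tool d mm [-207.8  199.3   12.1] rows>= 5.8 twist -0.01
{"offset": [-0.013, 0.012, 0], "twist": -0.0}, {"offset": [-0.026, 0.025, 0], "twist": -0.0}, {"offset": [-0.026, 0.025, 0], "twist": -0.0}, {"offset": [-0.026, 0.025, 0], "twist": -0.0}, {"offset": [-0.026, 0.025, 0], "twist": -0.0}
{"offset": [-0.026, 0.025, 0], "twist": -0.0}, {"offset": [-0.026, 0.025, 0], "twist": -0.0}, {"offset": [-0.026, 0.025, 0], "twist": -0.0}, {"offset": [-0.013, 0.012, 0], "twist": -0.0},
```

>>> play_rows([
  {"offset": [-0.013, 0.012, 0], "twist": 0},
  {"offset": [-0.026, 0.025, 0], "twist": 0},
  {"offset": [-0.026, 0.025, 0], "twist": 0},
  {"offset": [-0.026, 0.025, 0], "twist": 0},
  {"offset": [-0.026, 0.025, 0], "twist": 0},
])

```text
time: 21.4
tool_pos: [528.6, -116.7, 271.4]
tcp_rot: [3.141, -0.001, -2.871]
contact_force: [0.7, -0.7, -0.6]
grip_width: 23.7
```

>>> play_rows([
  {"offset": [-0.026, 0.025, 0], "twist": 0},
  {"offset": [-0.026, 0.025, 0], "twist": 0},
  {"offset": [-0.026, 0.025, 0], "twist": 0},
  {"offset": [-0.013, 0.012, 0], "twist": 0},
  {"offset": [0, 0, 0], "twist": 0},
])

```text
time: 21.9
tool_pos: [593.2, -8.1, 271.3]
tcp_rot: [3.141, -0.0, -2.868]
contact_force: [-0.4, -0.8, -1.2]
grip_width: 23.9
```

>>> play_rows([
  {"offset": [0, 0, 0.01], "twist": 0},
  {"offset": [0, 0, 0.01], "twist": 0},
  {"offset": [0, 0, 0], "twist": 0},
  {"offset": [0, 0, 0], "twist": 0},
  {"offset": [0, 0, 0], "twist": 0},
])

```text
time: 22.4
tool_pos: [592.7, -10.5, 252.1]
tcp_rot: [-3.142, 0.0, -2.872]
contact_force: [0.3, -0.1, -1.0]
grip_width: 23.9
```

```bash
python3 -c "
from h import *
go(592.8,-9.9,210,195.5)
a=snap('side');cv2.imwrite('pics/s13f.png',a);cv2.imwrite('pics/s13.png',cv2.resize(a[150:310,240:400],None,fx=3.7,fy=3.7,interpolation=cv2.INTER_CUBIC))"
```

```text
t 22.4 pos [592.7 -10.5 252.1] rpy [-1.8000e+02  1.0000e-02 -1.6455e+02] w 23.9 F [ 0.3 -0.1 -1. ] q [-0.15  0.62  1.52  0.    1.   -1.99]
tool d mm [-0.3  0.6 42.1] rows>= 0.8 twist -0.05
```

View pics/s13.png

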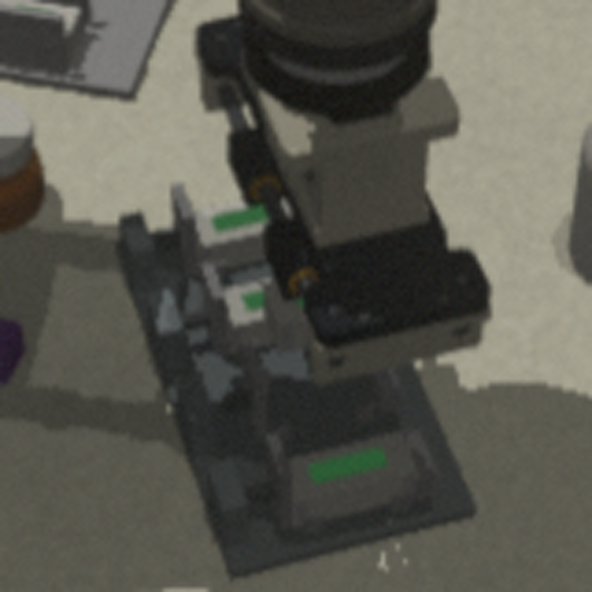

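The carried cartridge is mostly behind the gripper, with its label edge just visible at (303,300) in the crop. The bay below is clear. I'll go down to 20 mm above the plate, TCP z of about 210.

>>> play_rows([
  {"offset": [0, 0.0006, 0.008], "twist": 0},
  {"offset": [0, 0, 0.012], "twist": 0},
  {"offset": [0, 0, 0.012], "twist": 0},
  {"offset": [0, 0, 0.007], "twist": 0},
  {"offset": [0, 0, 0.002], "twist": 0},
])

```text
time: 22.95
tool_pos: [592.2, -9.2, 209.3]
tcp_rot: [3.14, -0.002, -2.871]
contact_force: [0.0, -1.6, -0.7]
grip_width: 23.8
```

>>> play_rows([
  {"offset": [0, 0, 0], "twist": 0},
  {"offset": [0, 0, 0], "twist": 0},
  {"offset": [0, 0, 0], "twist": 0},
])

```text
time: 23.25
tool_pos: [592.8, -9.3, 211.4]
tcp_rot: [-3.141, 0.001, -2.871]
contact_force: [-0.5, -0.8, -1.1]
grip_width: 23.8
```

```bash
python3 -c "
from h import *
go(592.8,-9.9,210,195.5)
a=snap('side');cv2.imwrite('pics/s14.png',cv2.resize(a[150:310,240:400],None,fx=3.7,fy=3.7,interpolation=cv2.INTER_CUBIC))"
```

```text
t 23.25 pos [592.8  -9.3 211.4] rpy [-1.7998e+02  6.0000e-02 -1.6450e+02] w 23.8 F [-0.5 -0.8 -1.1] q [-0.15  0.67  1.55  0.    0.92 -1.99]
tool d mm [ 0.1 -0.6  1.4] rows>= 0.0 twist -0.00
```

View pics/s14.png

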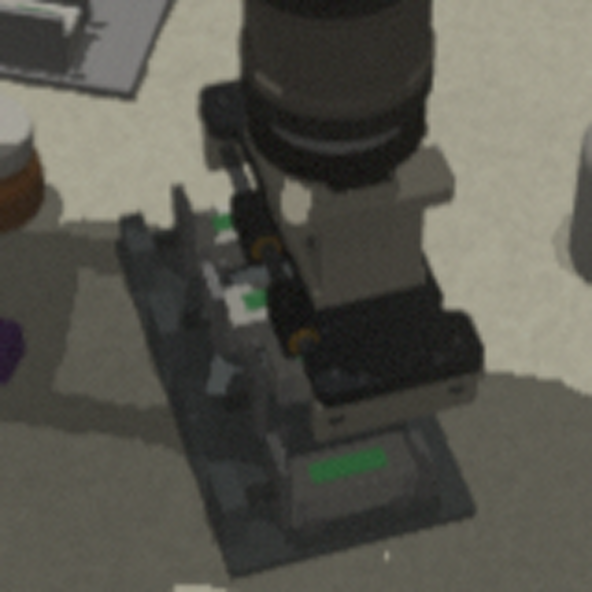

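Bottom is 21 mm above the plate. I'll drop 1 mm and push along tool +x in small steps, watching the force.

>>> play_rows([
  {"offset": [0, -0.0005, 0.001], "twist": 0},
  {"offset": [0.002, 0, 0], "twist": 0},
  {"offset": [0.002, 0, 0], "twist": 0},
  {"offset": [0, 0, 0], "twist": 0},
  {"offset": [0, 0, 0], "twist": 0},
])

```text
time: 23.8
tool_pos: [588.8, -10.9, 210.0]
tcp_rot: [3.142, 0.0, -2.871]
contact_force: [1.1, -1.1, -0.8]
grip_width: 23.7
```

>>> play_rows([
  {"offset": [0.002, 0, 0], "twist": 0},
  {"offset": [0.001, 0, 0], "twist": 0},
  {"offset": [0, 0, 0], "twist": 0},
  {"offset": [0, 0, 0], "twist": 0},
])

```text
time: 24.2
tool_pos: [586.3, -11.6, 210.1]
tcp_rot: [-3.141, 0.001, -2.871]
contact_force: [3.8, 1.0, -1.4]
grip_width: 24.0
```

>>> play_rows([
  {"offset": [0.001, 0, 0], "twist": 0},
  {"offset": [0.001, 0, 0], "twist": 0},
  {"offset": [0, 0, 0], "twist": 0},
  {"offset": [0, 0, 0], "twist": 0},
])

```text
time: 24.6
tool_pos: [584.1, -12.2, 210.1]
tcp_rot: [-3.141, 0.001, -2.871]
contact_force: [4.9, 1.7, -0.5]
grip_width: 23.8
```

Contact came about 6 mm in, with force up to about 5 N, where the spring plate should be. I'll push about 4.5 mm more, which takes the end clear of the stop by about 3.5 mm.

>>> play_rows([
  {"offset": [0.001, 0, 0], "twist": 0},
  {"offset": [0.001, 0, 0], "twist": 0},
  {"offset": [0.001, 0, 0], "twist": 0},
  {"offset": [0.001, 0, 0], "twist": 0},
  {"offset": [0.0005, 0, 0], "twist": 0},
])

```text
time: 25.1
tool_pos: [579.7, -13.4, 210.1]
tcp_rot: [-3.141, 0.001, -2.871]
contact_force: [4.6, 1.1, -1.1]
grip_width: 23.5
```

>>> play_rows([
  {"offset": [0, 0, 0], "twist": 0},
  {"offset": [0, 0, 0], "twist": 0},
])

```text
time: 25.3
tool_pos: [579.8, -13.4, 210.1]
tcp_rot: [-3.141, 0.001, -2.871]
contact_force: [5.5, 0.9, -0.1]
grip_width: 23.6
```

```bash
python3 -c "
from h import *
go(579.6,-13.6,190,195.5)
a=snap('side');cv2.imwrite('pics/s15.png',cv2.resize(a[150:310,240:400],None,fx=3.7,fy=3.7,interpolation=cv2.INTER_CUBIC))"
```

```text
t 25.3 pos [579.8 -13.4 210.1] rpy [-1.7999e+02  4.0000e-02 -1.6451e+02] w 23.6 F [ 5.5  0.9 -0.1] q [-0.16  0.65  1.59  0.    0.89 -2.  ]
tool d mm [ 0.2 -0.1 20.1] rows>= 0.4 twist -0.01
```

View pics/s15.png

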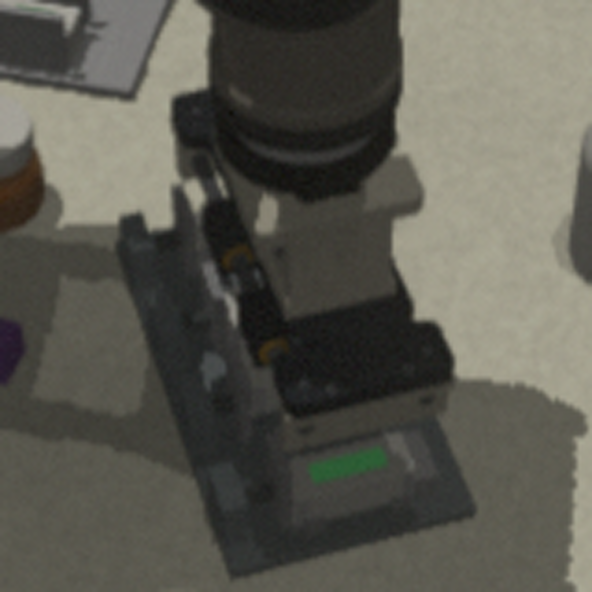

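The spring force of about 5.6 N fits a plate pushed nearly back. Now I'll lower in steps, watching Fz.

>>> play_rows([
  {"offset": [0, 0, 0.002], "twist": 0},
  {"offset": [0, 0, 0.002], "twist": 0},
  {"offset": [0, 0, 0.002], "twist": 0},
  {"offset": [0, 0, 0], "twist": 0},
  {"offset": [0, 0, 0], "twist": 0},
])

```text
time: 25.85
tool_pos: [579.9, -13.5, 204.1]
tcp_rot: [-3.141, 0.001, -2.871]
contact_force: [5.2, 0.9, -0.8]
grip_width: 23.6
```

>>> play_rows([
  {"offset": [0, 0, 0.002], "twist": 0},
  {"offset": [0, 0, 0.002], "twist": 0},
  {"offset": [0, 0, 0], "twist": 0},
  {"offset": [0, 0, 0], "twist": 0},
])

```text
time: 26.25
tool_pos: [579.9, -13.5, 200.1]
tcp_rot: [-3.141, 0.001, -2.871]
contact_force: [4.5, 1.7, -0.2]
grip_width: 24.1
```

>>> play_rows([
  {"offset": [0, 0, 0.002], "twist": 0},
  {"offset": [0, 0, 0.002], "twist": 0},
  {"offset": [0, 0, 0], "twist": 0},
  {"offset": [0, 0, 0], "twist": 0},
])

```text
time: 26.65
tool_pos: [579.9, -13.5, 196.1]
tcp_rot: [-3.141, 0.001, -2.871]
contact_force: [4.9, 1.7, -0.4]
grip_width: 23.4
```

>>> play_rows([
  {"offset": [0, 0, 0.002], "twist": 0},
  {"offset": [0, 0, 0.002], "twist": 0},
  {"offset": [0, 0, 0], "twist": 0},
  {"offset": [0, 0, 0], "twist": 0},
])

```text
time: 27.05
tool_pos: [579.9, -13.5, 192.2]
tcp_rot: [-3.141, 0.001, -2.871]
contact_force: [5.1, 0.1, -0.4]
grip_width: 23.8
```

>>> play_rows([
  {"offset": [0, 0, 0.0015], "twist": 0},
  {"offset": [0, 0, 0], "twist": 0},
  {"offset": [0, 0, 0], "twist": 0},
])

```text
time: 27.35
tool_pos: [579.9, -13.5, 190.7]
tcp_rot: [-3.141, 0.001, -2.871]
contact_force: [5.0, 1.3, 0.5]
grip_width: 23.7
```

>>> play_rows([
  {"offset": [0, 0, 0.001], "twist": 0},
  {"offset": [0, 0, 0], "twist": 0},
  {"offset": [0, 0, 0], "twist": 0},
])

```text
time: 27.65
tool_pos: [580.0, -13.5, 190.0]
tcp_rot: [-3.141, 0.001, -2.871]
contact_force: [5.0, 0.9, 4.9]
grip_width: 24.2
```

It's on the plate (Fz rose to 5 N). I'll ease back toward the stop, then open slightly to the neighbour-safe 36 mm.

>>> play_rows([
  {"offset": [-0.001, 0, -0.0005], "twist": 0},
  {"offset": [-0.001, 0, 0], "twist": 0},
  {"offset": [-0.001, 0, 0], "twist": 0},
  {"offset": [0, 0, 0], "twist": 0},
  {"offset": [0, 0, 0], "twist": 0},
])

```text
time: 28.15
tool_pos: [582.6, -12.7, 190.0]
tcp_rot: [-3.141, 0.0, -2.871]
contact_force: [3.3, -1.4, 5.7]
grip_width: 23.8
```

>>> play_rows([
  {"offset": [0, 0, 0], "twist": 0},
  {"offset": [0, 0, 0], "twist": 0},
  {"offset": [0, 0, 0], "twist": 0},
  {"offset": [0, 0, 0], "twist": 0},
], jaw=155)

```text
time: 28.55
tool_pos: [582.2, -12.5, 189.3]
tcp_rot: [3.141, -0.002, -2.871]
contact_force: [0.0, -0.3, 0.4]
grip_width: 35.9
```

>>> play_rows([
  {"offset": [0, 0, -0.008], "twist": 0},
  {"offset": [0, 0, -0.015], "twist": 0},
  {"offset": [0, 0, -0.03], "twist": 0},
  {"offset": [0, 0, -0.04], "twist": 0},
  {"offset": [0, 0, -0.04], "twist": 0},
])

```text
time: 29.05
tool_pos: [582.2, -12.5, 324.5]
tcp_rot: [3.141, -0.001, -2.871]
contact_force: [0.8, -0.3, -0.4]
grip_width: 36.1
```

```bash
python3 -c "
from h import *
go(450,-250)
a=snap('side');cv2.imwrite('pics/s16.png',cv2.resize(a[150:310,240:400],None,fx=3.7,fy=3.7,interpolation=cv2.INTER_CUBIC))"
```

```text
t 29.05 pos [582.2 -12.5 324.5] rpy [ 1.7997e+02 -4.0000e-02 -1.6450e+02] w 36.1 F [ 0.8 -0.3 -0.4] q [-0.15  0.52  1.48  0.    1.15 -1.99]
tool d mm [ 1.909e+02 -1.935e+02  1.000e-01] rows>= 5.4
```

View pics/s16.png

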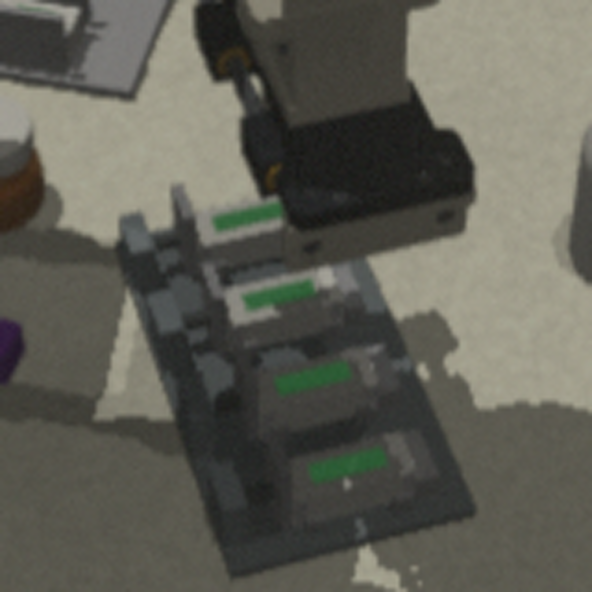

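The side view shows the new cartridge lying in line with its neighbours. I'll move clear so both cameras can measure it.

>>> play_rows([
  {"offset": [0.015, -0.02, 0], "twist": 0},
  {"offset": [0.03, -0.038, 0], "twist": 0},
  {"offset": [0.03, -0.038, 0], "twist": 0},
  {"offset": [0.03, -0.038, 0], "twist": 0},
  {"offset": [0.03, -0.038, 0], "twist": 0},
])

```text
time: 29.6
tool_pos: [497.4, -215.8, 323.4]
tcp_rot: [-3.141, 0.0, -2.871]
contact_force: [0.9, 0.1, 0.5]
grip_width: 36.2
```

>>> play_rows([
  {"offset": [0.03, -0.038, 0], "twist": 0},
  {"offset": [0.015, -0.02, 0], "twist": 0},
  {"offset": [0, 0, 0], "twist": 0},
  {"offset": [0, 0, 0], "twist": 0},
])

```text
time: 30.0
tool_pos: [470.3, -282.4, 323.0]
tcp_rot: [3.141, 0.0, -2.873]
contact_force: [0.0, 0.2, -0.1]
grip_width: 36.2
```

```bash
python3 - <<'E'
from h import *
I={n:snap(n,n+"17.png") for n in P}
def lab(t):
    h=cv2.cvtColor(t,cv2.COLOR_BGR2HSV);m=cv2.inRange(h,(40,70,40),(85,255,255));o=[]
    for c in cv2.findContours(m,0,2)[0]:
        if cv2.contourArea(c)>6:
            M=cv2.moments(c);r=cv2.fitLine(c,cv2.DIST_L2,0,.01,.01).ravel();o.append([M["m10"]/M["m00"],M["m01"]/M["m00"],cv2.contourArea(c)]);
    return o
for n in P:
    for s in lab(I[n]):
        z=26 if onz(n,[s[:2]],30)[0][1]<-200 else 30
        print(n,np.round(s,1),onz(n,[s[:2]],z)[0].round(1))
a=cv2.resize(I["top"][185:285,260:395],None,fx=4.4,fy=4.4,interpolation=cv2.INTER_CUBIC)
b=cv2.resize(I["side"][190:310,250:385],None,fx=4.4,fy=4.4,interpolation=cv2.INTER_CUBIC)[:,:]
cv2.imwrite("pics/f_top.png",a);cv2.imwrite("pics/f_side.png",b)
E
```

```text
top [315.8 319.7  48.5] [416.4  29.4  30. ]
top [195.2 303.5  50. ] [439.5 244.2  30. ]
top [150.1 289.   53.5] [463.  325.4  30. ]
top [284.  241.8  73. ] [554.   91.4  30. ]
top [312.8 234.8  75. ] [568.3  39.2  30. ]
top [341.7 227.8  75.5] [582.7 -13.3  30. ]
top [510.2 222.2  49.5] [ 602.2 -323.2   26. ]
top [369.8 220.7  76.5] [597.4 -64.8  30. ]
side [345.1 418.7  80. ] [ 603.6 -321.9   26. ]
side [333.6 275.4  59. ] [598.4 -64.   30. ]
side [324.1 251.8  51.5] [584.  -12.3  30. ]
side [315.  229.2  44. ] [569.5  40.2  30. ]
side [306.6 208.1  39. ] [555.2  92.3  30. ]
```

View pics/f_top.png

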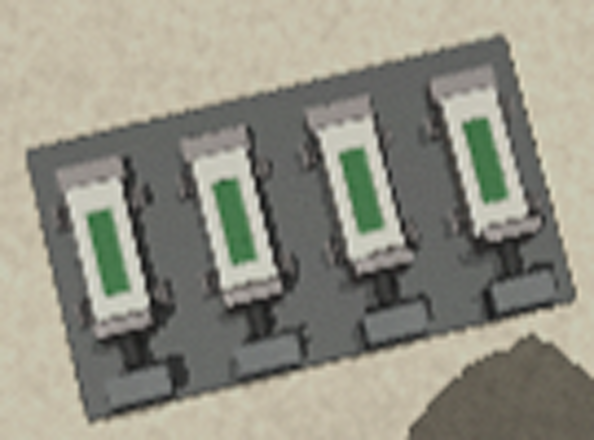

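View pics/f_side.png

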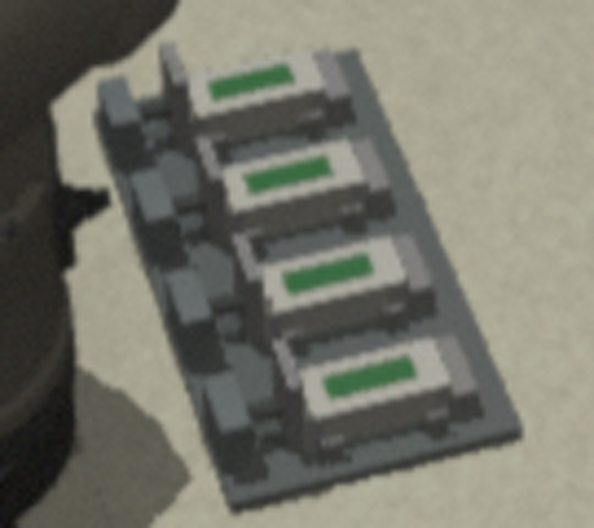

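View pics/side17.png

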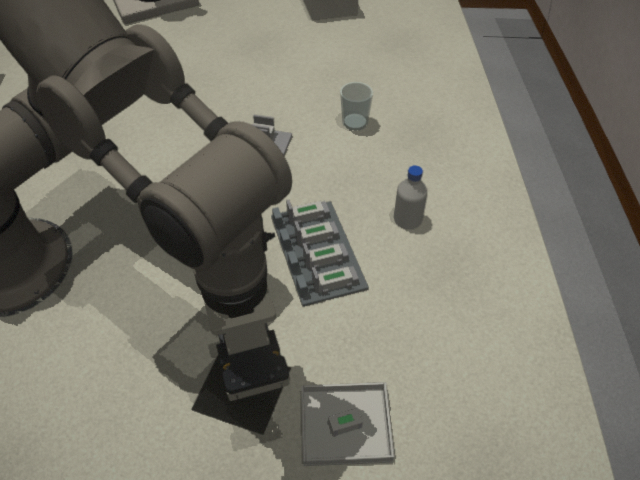

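Seated: the label reads (583.3,-12.8) against (583.3,-12.7) interpolated for bay 2. The stop and spring line up with the neighbours, the other cartridges haven't moved, the short one is in the tray, and the arm is clear.

```bash
python3 -c "
from plant import ticket
print(ticket.close_job())"
```

```text
the job is handed in; nothing more can be done
None
```

The job is done and handed in at about 30 s of the 72 s allowed. The close call returned no verdict.

- **Short cartridge:** I took it out of bay 2 and left it in the returns tray at about (603, -323) mm.
- **New cartridge:** I took the full-length one from the middle stock trough by its ends, laid it on the pad and let go. I then took it across its middle, pushed back bay 2's sprung plate (about 5 N), lowered it behind the stop and released it.
- **Last checks in both views:** The new cartridge's label averages (583.3, -12.8) mm against (583.3, -12.7) mm expected for bay 2. It lies parallel to its neighbours, and its spring plate looks to be at the same place as theirs.
- **Nothing else moved:** The three other kit cartridges and the two short stock ones measure within about 0.5 mm of where they started. In the last pictures the bottle and beaker look unmoved. I never measured the bystanders, and the arm hides the jar in the last side picture, so I did not check the jar at the end.
- **Disagreements:** The two cameras differ by about 1 to 1.5 mm throughout, within their stated calibration. Some readings taken before the arm had settled were up to 6 mm off, and I corrected them before each grasp.

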